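Unclamp a leaf casting and lift it from its mould

ROBOT

A 6-joint arm with a two-finger parallel gripper is mounted at the origin on the work surface. World frame = base frame: x ahead of the robot, y to its left, z up, the work surface at z = 0. Lengths are in mm, angles in rad, forces in N, time in s.
With the tool pointing down it reaches from about 375 to 750 mm from the base axis. Payload 9 kg.
Tool frame: the origin (TCP) lies on the centre line of the jaws, within the pads' length; the fingertips stand 19 mm ahead of it and the grasp point (between the pads) is the TCP (nose_length is the distance from the TCP to the fingertips, in mm); y points along the fingers, z is the direction in which the jaws open and shut, and the axes are right-handed (so a half turn about y gives the same grasp; the last joint's range is limited). The gripper opens to 85 mm and grips with 20 to 120 N. Pads are 22 mm wide; open, the fingers measure 114 mm over their backs; the gripper's body (76 mm by 85 mm) begins 54 mm behind the grasp point. The pads swing forward as they close: fully open they stand 13 mm farther back than shut.
Start: joints at [-1.321, 0.104, 0.097, 1.564, 0, 1.353], TCP at [270.569, -535.565, 230.131] pointing down, gripper open.
Joint ranges: [-2.99, 2.99], [-0.84, 1.86], [-1.1, 1.16], [-1.84, 2.11], [-1.51, 1.56], [-3.14, 3.14]. Speed limits (rad/s): [2.22, 2.22, 2.57, 3.14, 3.14, 3.14].

INTERFACE

Orientations are given as a rotation vector (axis times angle).
In Python, from rig import sense, camera, camera_params, hand_in, nose_length gives the robot as it stands.
- The arm moves only by the tool send_rows, never from a script. Its argument "motion" is a list of rows, each a list of 3 entries, a list of its own where there are three numbers: the opening, from 0 (shut) to 1 (fully open), then the shift along the tool's x, y, z in mm, then the turn about the tool's y in rad. In form: [[fingers, [dx, dy, dz], twist], ...]. A call has 1 to 5 rows; each row shifts and turns the commanded pose from where the row before left it, along the tool's axes as they then stand; what a row does not reach is not made up. A row lasts 1/12 s, in which the tool goes at most 41.7 mm and 7.16 degrees, less where a joint would pass 70% of its speed; a pose out of reach is approached as far as the arm can. A call with a gripper value outside its range is refused whole. The fingers move at their own pace and stop on an object; "squeeze" is the grip in N (left out, the last holds). Time passes only in rows, so rows that do not move let the fingers close. It gives the time, the measured TCP pose, the force and the opening at its end, in the units of the state.
- sense(): the state, without advancing time (a new reading comes with each control period).
- camera(name): name is "side" or "top" or "wrist"; returns (picture, depth): 384x512x3 uint8, red, green, blue; 384x512 float32, mm along the optical axis (not along the pixel's ray), 0 where there is no reading.
- camera_params(name): a dict with "intrinsics" (3x3 intrinsics, pixels), "position" and "orientation" of the camera in the world. Camera axes: x right, y up, looking along -z (the intrinsics and any distortion apply to the point x, -y, -z); pixel columns grow to the right and rows downward; lengths in mm; the calibration is good to about 2 mm. A picture is of the moment at which its call begins: read the wrist's pose just before it. camera_params takes no time and is no camera call; for the wrist camera it gives the pose at the moment of the call.
- hand_in(): hands the job in, once; it reports no verdict.
The state is a dict: "t": time; "joint_pos": joint angles; "dq": joint speeds; "effort": joint torques, N m; "tool_pos": TCP position; "tcp_rot": TCP orientation; "ft_force": force on the tool from outside, world axes, zero at the start; "ft_torque": the same for the moment, N m; "finger_gap": finger opening in mm.
Only numpy, scipy, OpenCV 4.12 (cv2) and the standard library are available. Lean on these libraries where they do the work, as an engineer would, in place of code of your own. Each camera call takes 0.05 s, during which the arm holds its last target.

TASK

Take the slotted key from its cork pad and with it turn both captive clamp screws of the mould anticlockwise until they stop (never turn them with the gripper itself), then stand the key upright back on its pad. Then lift the resin casting out of the mould by its rib and set it down flat, not dropped, on the middle of the wire drying rack, let go, and leave the other things on the bench where they are.

Things in the scene. Friction and masses are not known exactly. Their poses are not given: they have to be found in the camera images.
- mould: aluminium casting mould, a flat plate 130 (x) x 250 (y) x 30 mm, fixed to the bench. Origin: centre of its underside. In its top is a cavity 73 x 103 mm, 18 mm deep (floor 12 mm above the underside), holding the casting. The clamp screws stand on its y axis, 85 mm either side of the middle: left at +y, right at -y
- screw_left (a joint): the captive clamp screw at the mould's +y end, vertical axis, stiff. 0 rad: its dog points straight in over the casting; grows anticlockwise seen from above; stop at 1.5 rad (dog across the mould, clear of the casting)
- screw_right (a joint): the captive clamp screw at the mould's -y end; same meaning: 0 rad dog straight in over the casting, grows anticlockwise seen from above, stop at 1.5 rad
- screw_left_head (a point): the centre of the top of the left clamp screw's dog, on the screw axis, 46 mm above the mould's underside: the foot of the upright tongue. Its y axis runs along the tongue and the dog and turns with the screw
- screw_right_head (a point): the centre of the top of the right clamp screw's dog, on the screw axis, 46 mm above the mould's underside: the foot of the upright tongue. Its y axis runs along the tongue and the dog and turns with the screw
- clamp_left: steel head of the left screw, turning with it: a dog (flat finger 22 mm wide, 8 mm thick, reaching 46 mm from the axis, underside 38 mm above the mould's underside) and, upright on top of it and in line with it, a tongue 40 mm long, 8 mm thick and 14 mm high, its top 5 mm thinned to 4 mm. Origin on the axis at the dog's underside; the dog lies along its -y
- clamp_right: steel head of the right screw, same as the left one; the dog lies along its +y
- key: steel key that stands upright by itself, 108 mm tall. Origin: centre of its underside. Foot 46 x 46 mm, 28 mm high, with an open slot 14 mm wide and 16 mm deep in its underside that runs right through along the key's x axis and fits over a screw's tongue; above it a stem 18 mm thick and a grey flat handle 60 (x) x 16 (y) x 38 mm, from 70 to 108 mm above the underside. 0.3 kg
- pad: round cork pad, 120 mm across, 5 mm thick, fixed to the bench; the key stands on it at the start. Origin: centre of its underside
- casting: cast resin block, cream, with pressed leaves in it: 68 (x) x 98 (y) x 24 mm, with an upright pull rib on the middle of its top, 16 mm thick (x), 60 mm long (y), 34 mm high (58 mm in all). Origin: centre of its underside; in the mould this lies 12 mm above the mould's underside. 0.22 kg
- rack: low cream wire drying rack, 200 (x) x 160 (y) mm, its flat top 30 mm above the bench; fixed. Origin: centre of its underside, at bench level
- beaker: bystander: glass beaker, 68 mm across, 90 mm tall; origin at its underside
- jar: bystander: white plastic jar, 110 mm across, 160 mm tall; origin at its underside
- mortar: bystander: white porcelain mortar bowl, 130 mm across, 80 mm tall; origin at its underside
- forceps: bystander: steel forceps lying flat, 140 mm long, 5 mm thick; origin at the middle
- dish: bystander: white plastic weighing dish, 60 x 60 x 20 mm; origin at its underside
- spatula: bystander: steel spatula lying flat, about 140 mm long; origin near the middle

How it is judged (in metres and radians):
On the way, in this order (a step that is already met when the one before it is completed fails the run):
1. the key is lifted off its pad (z of key in the frame of pad above 0.03 m and contact force between the fingers and key above 1 N), for 0.1 s.
2. one of the clamp screws is turned anticlockwise to its stop (value of joint any of screw_left, screw_right above 1.25 rad), for 0.1 s.
3. both clamp screws are turned anticlockwise to their stops (value of joint each of screw_left, screw_right above 1.25 rad), for 0.1 s.
4. the key stands upright on its pad again, released (horizontal distance between key and pad below 0.04 m and z of key in the frame of pad below 0.009 m and angle between key's own z axis and vertical below 0.1 rad and contact force between the fingers and key below 0.1 N), for 0.2 s.
5. the casting is lifted out of the mould in the gripper (z of casting in the frame of mould above 0.04 m and contact force between the fingers and casting above 1 N), for 0.1 s.
At the end, for the whole second after the job is handed in: Both clamp screws stand past 1.25 rad (stop at 1.5); the key stands upright (within 0.1 rad) on the pad, within 40 mm of its centre; the casting lies flat (within 0.08 rad), rib up, on the wire rack within 45 mm of its centre; both are released and at rest (all of step 3 and all of step 4 and horizontal distance between casting and rack below 0.045 m and z of casting in the frame of rack between 0.024 and 0.036 m and angle between casting's own z axis and vertical below 0.08 rad and linear speed of each of casting, key below 0.02 m/s); the robot touches nothing.
It fails at once if the gripper or arm pushes a clamp screw directly (over 1 N) (contact force between any of the fingers, the arm and clamp_left above 1 N or contact force between any of the fingers, the arm and clamp_right above 1 N).
It fails at once if the casting is dropped (moves faster than 0.7 m/s out of the fingers) (linear speed of casting above 0.7 m/s and contact force between the fingers and casting below 0.1 N).
It fails at once if a bystander is moved by more than 30 mm (distance of any of beaker, jar, mortar, forceps, dish, spatula from where it was at the start of the episode above 0.03 m).
It also fails if it takes over 72 s, if anything falls off the work surface, if the arm or the gripper's body presses on something with over 40 N, if the wrist force passes 120 N, or if a joint passes its speed limit or range.

## Working session

There is one attempt and no reset: what is moved stays moved. The work goes in short steps, Python scripts to look and compute and a tool call to move; the robot and the scene stay as the last step left them, time stands still between calls to the robot, and variables do not carry over. Pictures are saved under pics/ and viewed, and the job is handed in when it is done.

Besides the shell and the picture viewer there is one more tool, called as name(argument=value, ...), one argument or row to a line, values as JSON. send_rows: Moves the arm, as the interface text tells. Its arguments: {"type":"object","properties":{"motion":{"type":"array","items":{"type":"array"}},"squeeze":{"type":"number"}},"required":["motion"]}

```bash
ls; mkdir -p pics
python3 - <<'E'
from rig import sense, camera, camera_params, nose_length
import cv2
print(sense()); print(nose_length if not callable(nose_length) else nose_length())
for n in ("top","side"):
    p=camera_params(n); print(n,p)
    im,d=camera(n); cv2.imwrite(f"pics/{n}0.png",im[:,:,::-1])
    import numpy as np; np.save(f"pics/{n}0.npy",d); print(d.min(),d.max())
E
```

```text
pics
{'t': 0.0, 'joint_pos': array([-1.32068258e+00,  1.04699514e-01,  9.64566565e-02,  1.56387194e+00,
        4.50827321e-07,  1.35308855e+00]), 'dq': array([4.51399428e-05, 4.35999160e-04, 7.06715814e-04, 6.56453538e-04,
       9.96196056e-05, 9.12370239e-04]), 'effort': array([-7.07333529e-04, -5.56931841e+01,  5.03649366e+01,  1.70603755e-02,
       -5.40355213e-04,  7.87063215e-07]), 'tool_pos': array([ 270.48734362, -535.20490298,  229.31524531]), 'tcp_rot': array([-0.46726763,  1.96230578, -1.95964823]), 'ft_force': array([-1.07563386,  0.4454265 ,  0.35797414]), 'ft_torque': array([-0.0090389 , -0.03174737, -0.01367643]), 'finger_gap': 85.5199702522428}
19.0
top {'intrinsics': array([[390.93386471,   0.        , 265.43045457],
       [  0.        , 390.93386471, 184.87296993],
       [  0.        ,   0.        ,   1.        ]]), 'position': array([4.48931222e+02, 1.72075854e-01, 1.06254418e+03]), 'orientation': array([ 0.07836115, -0.09125156, -1.56419919])}
0.0 1947.4454
side {'intrinsics': array([[483.53811608,   0.        , 256.00590878],
       [  0.        , 483.53811608, 188.64156802],
       [  0.        ,   0.        ,   1.        ]]), 'position': array([114.90819764, 881.90779162, 747.84629932]), 'orientation': array([ 0.30351326, -1.23601877, -2.40435576])}
0.0 3760.7268
```

View pics/top0.png

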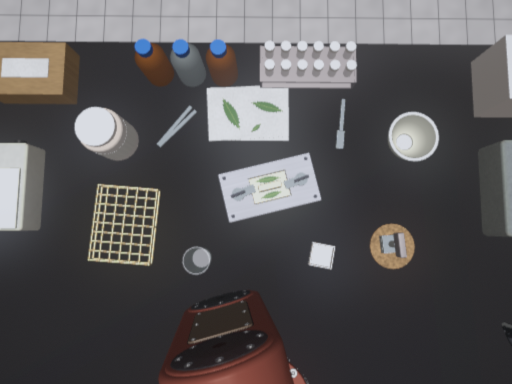

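View pics/side0.png

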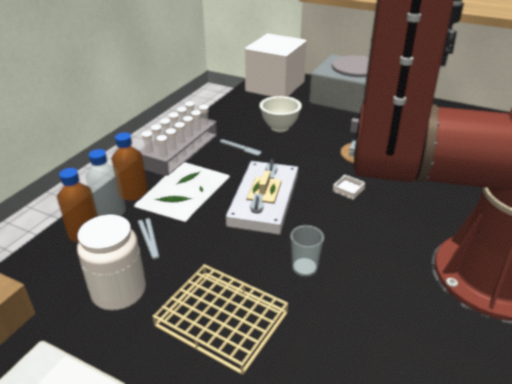

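The top view shows the rack (125,225), the mould (270,187) with its screws at (239,194) and (301,179), the pad and key (392,246), the beaker (197,260), and the dish (322,256). I'll measure these now.

```bash
cat > h.py <<'E'
import numpy as np, cv2
from scipy.spatial.transform import Rotation as R
from rig import sense, camera, camera_params
def ray(p,u,v):
    K=p["intrinsics"]; d=np.array([(u-K[0,2])/K[0,0],-(v-K[1,2])/K[1,1],-1.0])
    return p["position"],R.from_rotvec(p["orientation"]).apply(d)
def onplane(p,u,v,z):
    o,d=ray(p,u,v); return o+d*(z-o[2])/d[2]
def cloud(p,dep):
    K=p["intrinsics"]; v,u=np.mgrid[:dep.shape[0],:dep.shape[1]]
    c=np.stack([(u-K[0,2])/K[0,0]*dep,-(v-K[1,2])/K[1,1]*dep,-dep],-1)
    return R.from_rotvec(p["orientation"]).apply(c.reshape(-1,3)).reshape(c.shape)+p["position"]
def proj(p,X):
    c=R.from_rotvec(p["orientation"]).inv().apply(np.atleast_2d(X)-p["position"]); K=p["intrinsics"]
    return np.stack([K[0,0]*c[:,0]/-c[:,2]+K[0,2],-K[1,1]*c[:,1]/-c[:,2]+K[1,2]],1)
E
python3 - <<'E'
from h import *
im=cv2.imread("pics/top0.png"); d=np.load("pics/top0.npy"); p=camera_params("top")
P=cloud(p,d); np.save("pics/cl.npy",P)
for u,v in [(300,280),(350,200),(220,110),(225,190),(268,187),(392,246),(400,245),(378,260),(124,225)]: print(u,v,im[v,u],P[v,u].round(1))
a=cv2.resize(im[145:230,210:330],None,fx=6,fy=6,interpolation=cv2.INTER_CUBIC); cv2.imwrite("pics/mould.png",a)
b=cv2.resize(im[215:275,360:425],None,fx=9,fy=9,interpolation=cv2.INTER_CUBIC); cv2.imwrite("pics/key.png",b)
E
```

```text
300 280 [57 52 52] [ 3.096e+02 -1.016e+02 -2.000e-01]
350 200 [56 53 53] [ 523.9 -239.     0.7]
220 110 [221 216 214] [774.1 119.5  -1.6]
225 190 [214 203 201] [546.6  98.9  31.4]
268 187 [215 221 218] [551.2 -14.3  70.2]
392 246 [91 91 90] [ 402.7 -332.8   53. ]
400 245 [177 174 179] [ 407.9 -332.5  112.6]
378 260 [106 141 170] [ 363.5 -309.7    6. ]
124 225 [111 136 146] [ 4.534e+02  3.726e+02 -3.000e-01]
```

View pics/mould.png

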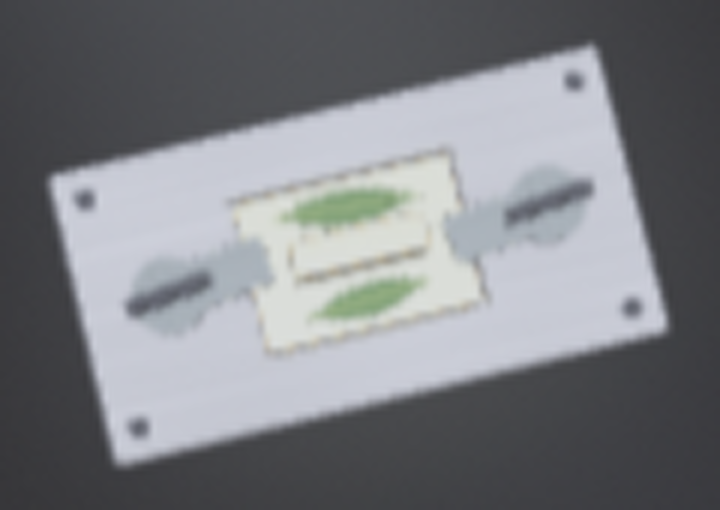

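View pics/key.png

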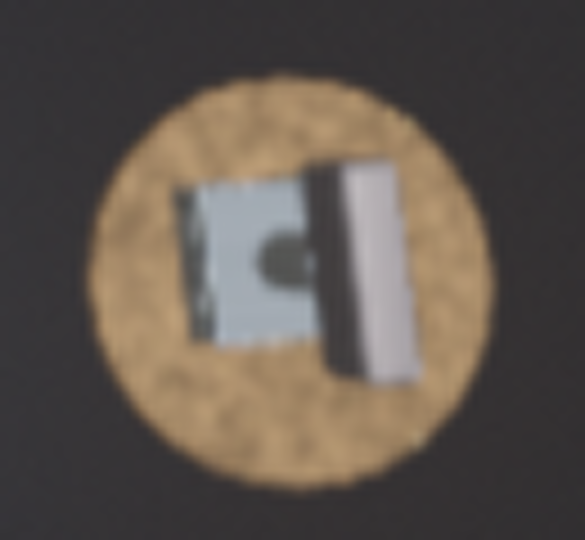

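The mould crop shows corners at about (50,177), (595,45), (668,330) and (118,465). Both dogs point inward. In the key crop the handle top is a bright strip (342–420, 160–383) on the round pad.

Run:
```python
from h import *
im=cv2.imread("pics/top0.png"); p=camera_params("top"); P=np.load("pics/cl.npy")
Z=P[...,2]
def rect(mask,name,z,flt=True):
    n,l,s,c=cv2.connectedComponentsWithStats(mask.astype(np.uint8)); k=1+np.argmax(s[1:,4])
    v,u=np.where(l==k)
    pts=np.array([onplane(p,a,b,z)[:2] for a,b in zip(u,v)],np.float32)
    r=cv2.minAreaRect(pts); print(name,s[k],[np.round(x,1) for x in r],"zmed",np.median(Z[l==k]).round(1),"mean",pts.mean(0).round(1)); return r
def box(m,u0,u1,v0,v1):
    o=np.zeros(m.shape,bool); o[v0:v1,u0:u1]=m[v0:v1,u0:u1]; return o
rect(box((Z>22)&(Z<100),210,330,145,230),"mould",30)
rect(box((Z>101)&(Z<120),370,420,215,275),"handle",113)
rect(box((Z>26)&(Z<41),370,420,215,275),"foot",33)
hsv=cv2.cvtColor(im,cv2.COLOR_BGR2HSV)
rect(box((Z>2)&(Z<140),360,425,215,275),"padall",5)
cork=box((hsv[...,1]>60)&(hsv[...,2]>70),360,425,215,275)
v,u=np.where(cork); h=cv2.convexHull(np.stack([u,v],1)); (c,rr)=cv2.minEnclosingCircle(h); q=onplane(p,*c,5); print("pad",c,rr,q.round(1), rr*1057/391)
rk=box((hsv[...,2]>95)&(hsv[...,1]>30),80,170,175,275); rect(cv2.morphologyEx(rk.astype(np.uint8),cv2.MORPH_CLOSE,np.ones((15,15)))>0,"rack",30)
rect(box((Z>64)&(Z<80),240,300,165,210),"rib",70)
# dark tongues
g=cv2.cvtColor(im,cv2.COLOR_BGR2GRAY)
for n,b in(("L",(228,248,185,202)),("R",(292,312,170,186))): rect(box(g<135,*b),"tongue"+n,58)
# others heights
for n,b in (("beaker",(180,215,240,280)),("dish",(305,340,238,272)),("jar",(70,140,100,165)),("mortar",(380,445,105,165)),("spatula",(330,350,95,152)),("forceps",(150,200,100,150))):
    m=box((Z>3)&(Z<200),*b); q=P[m]; print(n,q.min(0).round(),q.max(0).round())
```

```text
mould [ 218  153  103   69 4487] [array([557. , -18.3]), array([130.1, 249.7]), np.float64(14.0)] zmed 30.2 mean [556.4 -18. ]
handle [396 232  11  26 196] [array([ 409.4, -335.1]), array([59.8, 19. ]), np.float64(5.3)] zmed 111.4 mean [ 409.3 -335.2]
foot [381 235  14  18 181] [array([ 408.4, -328.1]), array([45.1, 31.5]), np.float64(3.1)] zmed 32.4 mean [ 408.4 -327. ]
padall [ 370  224   45   47 1426] [array([ 401.6, -348.2]), array([119.5, 118.7]), np.float64(11.2)] zmed 5.9 mean [ 402.1 -348.3]
pad (391.5, 246.0) 23.47881317138672 [ 400.5 -347.3    5. ] 63.47085811293034
rack [  87  184   74   82 5043] [array([455.9, 361.9]), array([170.2, 202.2]), np.float64(85.5)] zmed 1.0 mean [454.9 362.1]
rib [258 180  24  11 144] [array([556.1, -18.2]), array([16.2, 59.5]), np.float64(14.4)] zmed 68.8 mean [556.1 -18. ]
tongueL [231 191  14   7  43] [array([534.5,  63.8]), array([ 7.7, 35.8]), np.float64(22.2)] zmed 55.9 mean [534.4  63.8]
tongueR [294 175  15   7  42] [array([575.5, -99.8]), array([ 7.2, 38.7]), np.float64(22.2)] zmed 56.7 mean [575.7 -99.9]
beaker [314. 128.   3.] [414. 215.  93.]
dish [ 342. -206.    3.] [ 418. -118.   23.]
jar [618. 339.   3.] [799. 533. 167.]
mortar [ 621. -503.    3.] [ 790. -325.   85.]
spatula [ 658. -241.    3.] [ 809. -188.   10.]
forceps [661. 179.   3.] [800. 312.  11.]
```

```bash
cat >> h.py <<'E'
def tool():
    s=sense(); return s,s["tool_pos"],R.from_rotvec(s["tcp_rot"])
def yaw(Rm):
    z=Rm.apply([0,0,1]); return np.degrees(np.arctan2(z[1],z[0]))
def goto(tgt,yawdeg):
    """shift in tool axes, and twist (about tool y, down) to reach tgt with tool z heading at yawdeg"""
    s,p,Rm=tool(); d=Rm.inv().apply(np.array(tgt)-p)
    t=(yaw(Rm)-yawdeg+180)%360-180
    print("pos",p.round(1),"yaw",yaw(Rm).round(2),"tilt",np.degrees(np.arccos(-Rm.apply([0,1,0])[2])).round(2),"gap",s["finger_gap"].round(1),"t",round(s["t"],2),"j",s["joint_pos"].round(2),"F",s["ft_force"].round(1))
    print("shift (at present axes)",d.round(1),"twist",round(np.radians(t),3),"deg",round(t,1))
E
python3 - <<'E'
from h import *
s,p,Rm=tool(); print(Rm.as_matrix().round(3)); print(yaw(Rm))
goto([409,-335.2,230],95.5)
goto([409,-335.2,230],-84.5)
E
```

```text
[[-0.893 -0.     0.451]
 [-0.451  0.001 -0.893]
 [-0.    -1.    -0.001]]
-63.19286541068199Traceback (most recent call last):
  File "<stdin>", line 3, in <module>
  File "h.py", line 24, in goto
    print("pos",p.round(1),"yaw",yaw(Rm).round(2),"tilt",np.degrees(np.arccos(-Rm.apply([0,1,0])[2])).round(2),"gap",s["finger_gap"].round(1),"t",round(s["t"],2),"j",s["joint_pos"].round(2),"F",s["ft_force"].round(1))
                                                                                                                     ^^^^^^^^^^^^^^^^^^^^^
AttributeError: 'float' object has no attribute 'round'
```

```bash
sed -i 's/s\["finger_gap"\].round(1)/round(float(s["finger_gap"]),1)/' h.py
python3 - <<'E'
from h import *
goto([409,-335.2,230],-84.5)
E
```

```text
pos [ 270.5 -535.2  229.4] yaw -63.19 tilt 0.07 gap 85.6 t 0.1 j [-1.32  0.1   0.1   1.56  0.    1.35] F [-0.4 -0.2 -1. ]
shift (at present axes) [-213.8   -0.4 -116.1] twist 0.372 deg 21.3
```

send_rows(
  motion=[
    [1, [-30.5, 0, -16.6], 0],
    [1, [-30.5, 0, -16.6], 0],
    [1, [-30.5, 0, -16.6], 0],
    [1, [-30.5, 0, -16.6], 0],
    [1, [-30.5, 0, -16.6], 0],
  ],
  squeeze=100,
)

```text
t: 0.52
tool_pos: [369.8, -391.2, 229.7]
tcp_rot: [-0.467, 1.962, -1.961]
ft_force: [0.7, 0.1, -0.8]
finger_gap: 85.1
```

send_rows(
  motion=[
    [1, [-30.5, 0, -16.6], 0],
    [1, [-30.5, 0, -16.6], 0],
    [1, [0, 0, 0], 0.124],
    [1, [0, 0, 0], 0.124],
    [1, [0, 0, 0], 0.124],
  ],
)

```text
t: 0.93
tool_pos: [409.1, -334.7, 229.8]
tcp_rot: [-0.1, 2.175, -2.174]
ft_force: [0.4, -0.7, -0.3]
finger_gap: 85.5
```

Run:
```python
from h import *
goto([409,-335.2,92],-84.5)
p=camera_params("wrist"); im,d=camera("wrist"); cv2.imwrite("pics/w1.png",im[:,:,::-1]); np.save("pics/w1.npy",d); np.savez("pics/w1p.npz",**p); print(p["position"].round(1))
```

```text
pos [ 409.1 -334.7  229.8] yaw -84.77 tilt 0.02 gap 85.5 t 0.93 j [-0.93 -0.11 -0.12  1.56 -0.    2.12] F [ 0.4 -0.7 -0.3]
shift (at present axes) [1.000e-01 1.378e+02 5.000e-01] twist -0.005 deg -0.3
[ 476.4 -329.6  373.5]
```

View pics/w1.png

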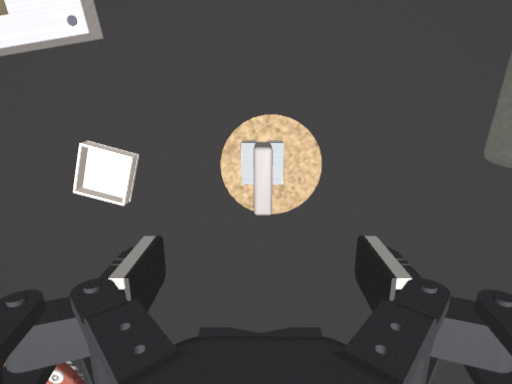

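The wrist view shows the handle strip at (263,180), vertical, over the foot (241–284, 142–185) on the pad centred near (271,164). I'll work out its position.

Run:
```python
from h import *
p=dict(np.load("pics/w1p.npz")); im=cv2.imread("pics/w1.png"); d=np.load("pics/w1.npy"); P=cloud(p,d); Z=P[...,2]
def rect(mask,name,z):
    n,l,s,c=cv2.connectedComponentsWithStats(mask.astype(np.uint8)); k=1+np.argmax(s[1:,4])
    v,u=np.where(l==k); pts=np.array([onplane(p,a,b,z)[:2] for a,b in zip(u,v)],np.float32)
    print(name,s[k],[np.round(x,1) for x in cv2.minAreaRect(pts)],np.median(Z[l==k]).round(1))
o=np.zeros(Z.shape,bool); o[100:230,210:335]=1
rect(o&(Z>100)&(Z<125),"handle",113)
rect(o&(Z>25)&(Z<45),"foot",33)
rect(o&(Z>2.5),"pad",5)
print(proj(p,[[409.1,-334.7,230],[409.1,-334.7,113]]))
```

```text
handle [ 253  145   20   70 1280] [array([ 410.9, -337.4]), array([60. , 15.6]), np.float64(4.9)] 112.7
foot [241 142  14  42 512] [array([ 409. , -321.9]), array([45.4, 13.9]), np.float64(4.3)] 32.9
pad [ 220  114  102  101 7941] [array([ 402.7, -348.4]), array([118.6, 118.6]), np.float64(45.3)] 5.3
[[257.97501221 242.18688837]
 [258.8719225  182.28426905]]
```

send_rows(
  motion=[
    [1, [-1, 35, 2], 0],
    [1, [0, 35, 0], 0],
    [1, [0, 35, 0], 0],
    [1, [0, 30, 0], 0],
    [1, [0, 0, 0], 0],
  ],
)

```text
t: 1.4
tool_pos: [407.3, -334.1, 88.4]
tcp_rot: [-0.113, 2.182, -2.165]
ft_force: [-0.4, 0.7, -0.2]
finger_gap: 85.6
```

send_rows(
  motion=[
    [0, [0, 0, 0], 0],
    [0, [0, 0, 0], 0],
    [0, [0, 0, 0], 0],
    [0, [0, 0, 0], 0],
    [0, [0, 0, 0], 0],
  ],
  squeeze=110,
)

```text
t: 1.82
tool_pos: [410.5, -338.3, 96.8]
tcp_rot: [-0.103, 2.169, -2.174]
ft_force: [0.6, -0.2, 0.0]
finger_gap: 25.3
```

send_rows(
  motion=[
    [0, [0, 0, 0], 0],
    [0, [0, 0, 0], 0],
    [0, [0, 0, 0], 0],
    [0, [0, 0, 0], 0],
    [0, [0, 0, 0], 0],
  ],
)

```text
t: 2.23
tool_pos: [410.4, -337.9, 96.7]
tcp_rot: [-0.103, 2.17, -2.173]
ft_force: [-1.6, 2.3, 6.4]
finger_gap: 13.0
```

send_rows(
  motion=[
    [0, [0, 0, 0], 0],
    [0, [0, 0, 0], 0],
  ],
)

```text
t: 2.4
tool_pos: [410.5, -337.9, 96.7]
tcp_rot: [-0.103, 2.17, -2.173]
ft_force: [-0.7, 2.4, 7.1]
finger_gap: 13.1
```

Run:
```python
from h import *
goto([410,-337,92],-85)
im,d=camera("wrist"); cv2.imwrite("pics/w2.png",im[:,:,::-1])
```

```text
pos [ 410.5 -337.9   96.7] yaw -84.49 tilt 0.11 gap 13.1 t 2.4 j [-0.94 -0.09 -0.34  1.32  0.    2.11] F [-0.7  2.4  7.1]
shift (at present axes) [ 0.4  4.7 -0.9] twist 0.009 deg 0.5
```

View pics/w2.png

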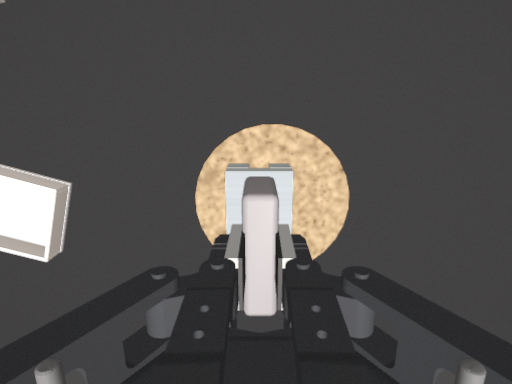

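The handle sits between the pads (about 240–285, centred at 261). Next I lift it.

send_rows(
  motion=[
    [0, [0, -10, 0], 0],
    [0, [0, -25, 0], 0],
    [0, [0, -35, 0], 0],
    [0, [0, -35, 0], 0],
    [0, [0, -30, 0], 0],
  ],
)

```text
t: 2.87
tool_pos: [409.8, -337.3, 232.8]
tcp_rot: [-0.104, 2.171, -2.173]
ft_force: [1.2, -0.7, -3.0]
finger_gap: 13.1
```

Run:
```python
from h import *
goto([600,-180,235],20)
p=camera_params("wrist"); im,d=camera("wrist"); cv2.imwrite("pics/w3.png",im[:,:,::-1])
s,t,Rm=tool(); P=cloud(p,d); Z=P[...,2]; print(t)
m=np.zeros(Z.shape,bool); m[120:340,200:320]=1
L=Rm.inv().apply(P.reshape(-1,3)-t).reshape(P.shape)
for lo,hi in((-40,5),(5,50),(50,70),(70,100)):
    q=L[m&(L[...,1]>lo)&(L[...,1]<hi)&(Z>40)&(abs(L[...,2])<26)&(abs(L[...,0])<40)]; 
    if len(q): print(lo,hi,len(q),np.percentile(q,1,0).round(1),np.percentile(q,50,0).round(1),np.percentile(q,99,0).round(1))
```

```text
pos [ 409.8 -337.3  232.8] yaw -84.5 tilt 0.04 gap 13.1 t 2.87 j [-0.94 -0.11 -0.11  1.57 -0.    2.11] F [ 1.2 -0.7 -3. ]
shift (at present axes) [-204.4   -2.3 -138.3] twist -1.824 deg -104.5
[ 411.00092956 -338.97630359  239.03126517]
-40 5 7296 [-28.1 -39.5 -20. ] [ -7.2 -10.4  -0.8] [28.7  1.  18.2]
5 50 298 [-28.3   5.1  -9. ] [-28.   13.6  -1.4] [-25.4  24.4   6.4]
50 70 1059 [-20.6  68.1 -24.7] [ -3.9  69.5 -16.1] [21.2 70.  20. ]
70 100 1335 [-21.   70.  -25.1] [-15.4  70.7   7.9] [21.4 95.3 20.5]
```

View pics/w3.png

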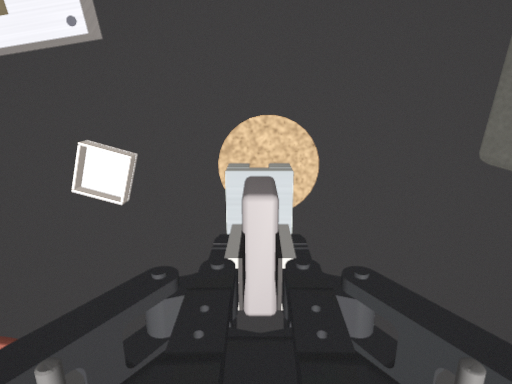

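send_rows(
  motion=[
    [0, [-29, 0, -19.8], 0],
    [0, [-29, 0, -19.8], 0],
    [0, [-29, 0, -19.8], 0],
    [0, [-29, 0, -19.8], 0],
    [0, [-29, 0, -19.8], 0],
  ],
)

```text
t: 3.33
tool_pos: [545.7, -223.7, 230.2]
tcp_rot: [-0.104, 2.172, -2.173]
ft_force: [-1.0, -0.6, -2.6]
finger_gap: 12.9
```

send_rows(
  motion=[
    [0, [-29, 0, -19.8], 0],
    [0, [-29, 0, -19.8], 0],
    [0, [0, 0, 0], -0.12],
    [0, [0, 0, 0], -0.12],
    [0, [0, 0, 0], -0.12],
  ],
)

```text
t: 3.75
tool_pos: [598.9, -179.2, 229.7]
tcp_rot: [-0.464, 1.965, -1.964]
ft_force: [0.6, -0.8, -3.3]
finger_gap: 13.1
```

send_rows(
  motion=[
    [0, [0, 0, 0], -0.12],
    [0, [0, 0, 0], -0.12],
    [0, [0, 0, 0], -0.12],
    [0, [0, 0, 0], -0.12],
    [0, [0, 0, 0], -0.12],
  ],
)

```text
t: 4.17
tool_pos: [598.5, -180.0, 230.0]
tcp_rot: [-0.924, 1.574, -1.573]
ft_force: [-0.7, 0.5, -3.4]
finger_gap: 13.1
```

send_rows(
  motion=[
    [0, [0, 0, 0], -0.12],
    [0, [0, 0, 0], -0.12],
    [0, [0, 0, 0], -0.12],
    [0, [0, 0, 0], -0.12],
    [0, [0, 0, 0], -0.12],
  ],
)

```text
t: 4.58
tool_pos: [598.5, -180.0, 230.0]
tcp_rot: [-1.251, 1.142, -1.141]
ft_force: [-0.2, -0.3, -2.9]
finger_gap: 13.3
```

send_rows(
  motion=[
    [0, [0, 0, 0], -0.12],
    [0, [0, 0, 0], -0.12],
    [0, [0, 0, 0], 0],
    [0, [0, 0, 0], 0],
    [0, [0, 0, 0], 0],
  ],
)

```text
t: 5.0
tool_pos: [598.6, -180.1, 230.1]
tcp_rot: [-1.344, 0.97, -0.969]
ft_force: [0.6, 0.5, -3.4]
finger_gap: 13.1
```

Run:
```python
from h import *
goto([577.5,-100.5,235],20)
p=camera_params("wrist"); im,d=camera("wrist"); cv2.imwrite("pics/w4.png",im[:,:,::-1]); np.save("pics/w4.npy",d); np.savez("pics/w4p.npz",**p)
print(proj(p,[[577,-100,60],[557,-18,70],[536,64,60]]).round())
```

```text
pos [ 598.6 -180.1  230.1] yaw 18.4 tilt 0.02 gap 13.1 t 5.0 j [-0.5   0.18  0.18  1.57 -0.    0.75] F [ 0.6  0.5 -3.4]
shift (at present axes) [-82.2  -4.9   5.1] twist -0.028 deg -1.6
[[ 264.   81.]
 [ 273.  -26.]
 [ 281. -142.]]
```

View pics/w4.png

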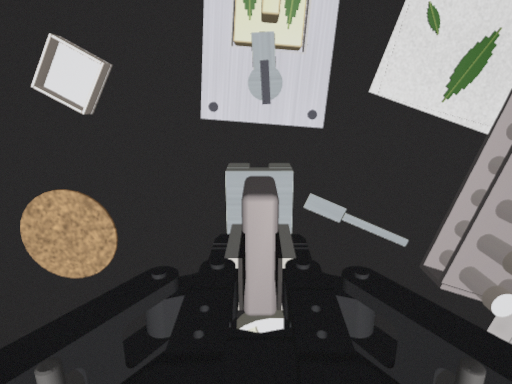

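The right screw's tongue shows as a dark strip at about (265,82), inside its round base. I'll measure its centre and direction.

Run:
```python
from h import *
p=dict(np.load("pics/w4p.npz")); im=cv2.imread("pics/w4.png"); d=np.load("pics/w4.npy"); P=cloud(p,d); Z=P[...,2]
cv2.imwrite("pics/w4c.png",cv2.resize(im[10:130,200:340],None,fx=5,fy=5,interpolation=cv2.INTER_CUBIC))
def rect(mask,name,z):
    n,l,s,c=cv2.connectedComponentsWithStats(mask.astype(np.uint8)); k=1+np.argmax(s[1:,4])
    v,u=np.where(l==k); pts=np.array([onplane(p,a,b,z)[:2] for a,b in zip(u,v)],np.float32)
    vx=cv2.fitLine(pts,cv2.DIST_L2,0,.01,.01).ravel()
    print(name,s[k],[np.round(x,1) for x in cv2.minAreaRect(pts)],np.median(Z[l==k]).round(1),"mean",pts.mean(0).round(1),"dir",np.degrees(np.arctan2(vx[1],vx[0])).round(1))
o=np.zeros(Z.shape,bool); o[50:110,245:285]=1
rect(o&(Z>54)&(Z<66),"tongue",59)
o=np.zeros(Z.shape,bool); o[25:110,245:285]=1
rect(o&(Z>42)&(Z<66),"dog",48)
g=cv2.cvtColor(im,cv2.COLOR_BGR2GRAY); o[:50]=0; rect(o&(g<80),"dark",59)
```

```text
tongue [260  60  10  44 344] [array([ 577.6, -100.8]), array([ 7.8, 38.8]), np.float64(21.6)] 58.1 mean [ 577.4 -100.6] dir -68.0
dog [ 248   31   34   73 1794] [array([573.3, -88.2]), array([32.2, 65.1]), np.float64(18.4)] 46.1 mean [572.6 -88.3] dir -68.2Traceback (most recent call last):
  File "<stdin>", line 13, in <module>
  File "<stdin>", line 5, in rect
    return _wrapfunc(a, 'argmax', axis=axis, out=out, **kwds)
    return bound(*args, **kwds)
ValueError: attempt to get argmax of an empty sequence
```

View pics/w4c.png

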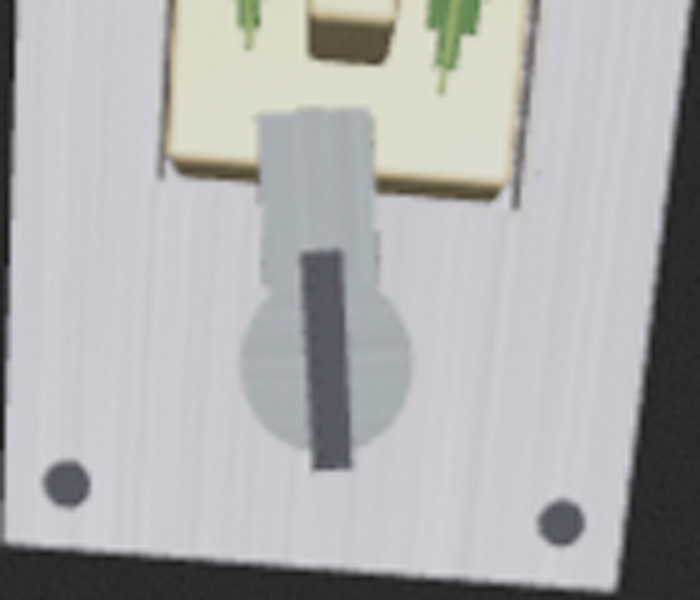

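send_rows(
  motion=[
    [0, [0, 0, 0], -0.06],
    [0, [0, 0, 0], 0],
    [0, [0, 0, 0], 0],
  ],
)

```text
t: 5.3
tool_pos: [598.7, -180.1, 230.1]
tcp_rot: [-1.366, 0.923, -0.923]
ft_force: [1.1, -1.0, -4.6]
finger_gap: 13.6
```

Run:
```python
from h import *
goto([577.5,-100.7,230],21.8)
```

```text
pos [ 598.7 -180.1  230.1] yaw 21.9 tilt 0.0 gap 13.6 t 5.3 j [-0.5   0.18  0.18  1.57 -0.    0.69] F [ 1.1 -1.  -4.6]
shift (at present axes) [-81.6   0.1   9.9] twist 0.002 deg 0.1
```

send_rows(
  motion=[
    [0, [-27.2, 0, 3.3], 0],
    [0, [-27.2, 0, 3.3], 0],
    [0, [-27.2, 0, 3.3], 0],
    [0, [0, 30, 0], 0],
    [0, [0, 30, 0], 0],
  ],
)

```text
t: 5.72
tool_pos: [578.6, -99.8, 171.9]
tcp_rot: [-1.366, 0.917, -0.926]
ft_force: [0.2, 0.3, -4.8]
finger_gap: 13.0
```

send_rows(
  motion=[
    [0, [0, 7, 0], 0],
    [0, [0, 0, 0], 0],
    [0, [0, 0, 0], 0],
  ],
)

```text
t: 5.97
tool_pos: [577.3, -101.0, 163.9]
tcp_rot: [-1.367, 0.922, -0.922]
ft_force: [0.6, 0.8, -2.6]
finger_gap: 12.8
```

Run:
```python
from h import *
goto([577.5,-100.7,139],21.8)
im,d=camera("side"); cv2.imwrite("pics/s5.png",cv2.resize(im[100:260,180:340,::-1],None,fx=3.7,fy=3.7,interpolation=cv2.INTER_CUBIC))
```

```text
pos [ 577.3 -101.   163.9] yaw 21.97 tilt 0.01 gap 12.8 t 5.97 j [-0.4   0.06 -0.07  1.44 -0.    0.79] F [ 0.6  0.8 -2.6]
shift (at present axes) [-0.2 24.9  0.3] twist 0.003 deg 0.2
```

View pics/s5.png

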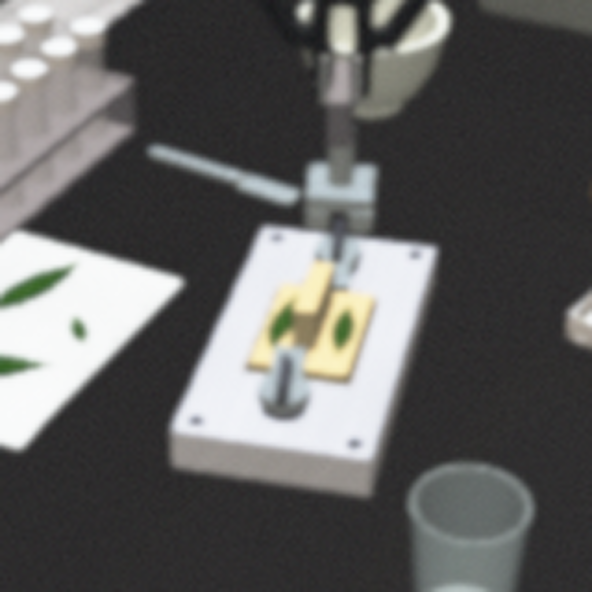

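The key hangs right above the right tongue (340,235), with the slot open toward it and lined up. I'll lower it.

send_rows(
  motion=[
    [0, [0, 9, 0], 0],
    [0, [0, 8, 0], 0],
    [0, [0, 7, 0], 0],
    [0, [0, 0, 0], 0],
    [0, [0, 0, 0], 0],
  ],
)

```text
t: 6.43
tool_pos: [577.1, -100.7, 138.8]
tcp_rot: [-1.367, 0.922, -0.921]
ft_force: [-0.6, 0.5, -3.6]
finger_gap: 13.5
```

Run:
```python
from h import *
goto([577.5,-100.7,139],21.8)
im,d=camera("side"); cv2.imwrite("pics/s6.png",cv2.resize(im[100:260,180:340,::-1],None,fx=3.7,fy=3.7,interpolation=cv2.INTER_CUBIC))
```

```text
pos [ 577.1 -100.7  138.8] yaw 22.05 tilt 0.03 gap 13.5 t 6.43 j [-0.4   0.06 -0.11  1.4  -0.    0.79] F [-0.6  0.5 -3.6]
shift (at present axes) [ 0.1 -0.2  0.4] twist 0.004 deg 0.2
```

View pics/s6.png

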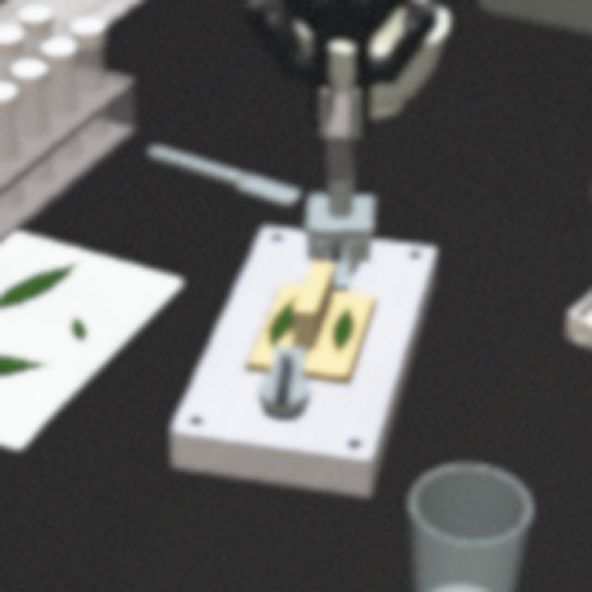

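The key is seated over the tongue with no contact load. Next I turn it anticlockwise (negative twist).

send_rows(
  motion=[
    [0, [0, 0, 0], -0.08],
    [0, [0, 0, 0], -0.08],
    [0, [0, 0, 0], -0.08],
    [0, [0, 0, 0], -0.08],
    [0, [0, 0, 0], -0.08],
  ],
  squeeze=120,
)

```text
t: 6.9
tool_pos: [577.7, -100.5, 139.2]
tcp_rot: [-1.482, 0.611, -0.612]
ft_force: [2.6, 1.8, -5.3]
finger_gap: 13.0
```

Run:
```python
from h import *
goto([577.5,-100.7,139],21.8); print(sense()["ft_torque"])
im,d=camera("wrist"); cv2.imwrite("pics/w7.png",im[:,:,::-1])
```

```text
pos [ 577.7 -100.5  139.2] yaw 45.2 tilt 0.07 gap 13.0 t 6.9 j [-0.4   0.06 -0.11  1.4   0.    0.39] F [ 2.6  1.8 -5.3]
shift (at present axes) [ 0.   0.2 -0.3] twist 0.408 deg 23.4
[ 0.36564894 -0.73193934 -0.19111202]
```

View pics/w7.png

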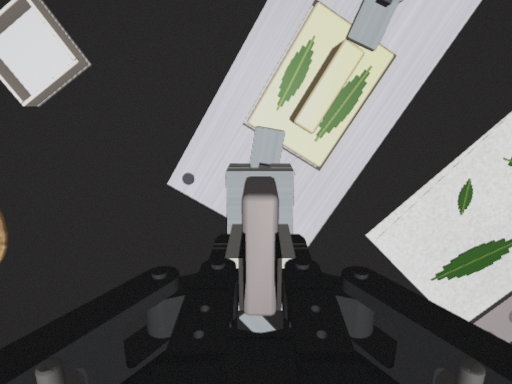

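The dog has turned with the key; its tip is at (267,140). I'll keep going.

send_rows(
  motion=[
    [0, [0, 0, 0], -0.09],
    [0, [0, 0, 0], -0.09],
    [0, [0, 0, 0], -0.09],
    [0, [0, 0, 0], -0.09],
    [0, [0, 0, 0], -0.09],
  ],
)

```text
t: 7.37
tool_pos: [577.7, -100.2, 139.2]
tcp_rot: [-1.554, 0.261, -0.262]
ft_force: [2.6, 2.2, -4.3]
finger_gap: 12.8
```

send_rows(
  motion=[
    [0, [0, 0, 0], -0.09],
    [0, [0, 0, 0], -0.09],
    [0, [0, 0, 0], -0.09],
    [0, [0, 0, 0], -0.09],
    [0, [0, 0, 0], -0.09],
  ],
)

```text
t: 7.78
tool_pos: [577.6, -100.0, 139.2]
tcp_rot: [-1.567, -0.092, 0.091]
ft_force: [1.8, 2.5, -3.3]
finger_gap: 13.1
```

send_rows(
  motion=[
    [0, [0, 0, 0], -0.06],
    [0, [0, 0, 0], -0.06],
    [0, [0, 0, 0], 0],
  ],
)

```text
t: 8.03
tool_pos: [577.4, -100.0, 139.2]
tcp_rot: [-1.562, -0.185, 0.184]
ft_force: [0.7, 2.7, -3.6]
finger_gap: 12.8
```

Run:
```python
from h import *
goto([577.5,-100.7,139],21.8); print(sense()["ft_torque"])
p=camera_params("wrist"); im,d=camera("wrist"); cv2.imwrite("pics/w8.png",im[:,:,::-1])
im,d=camera("side"); cv2.imwrite("pics/s8.png",cv2.resize(im[100:260,180:340,::-1],None,fx=3.7,fy=3.7,interpolation=cv2.INTER_CUBIC))
```

```text
pos [ 577.4 -100.   139.2] yaw 103.49 tilt 0.08 gap 12.8 t 8.03 j [-0.4   0.06 -0.11  1.4   0.   -0.63] F [ 0.7  2.7 -3.6]
shift (at present axes) [-0.1  0.2 -0.7] twist 1.426 deg 81.7
[ 1.07732596 -0.31770192 -0.03607397]
```

View pics/w8.png

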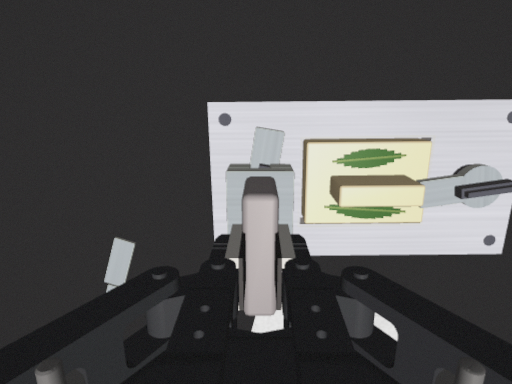

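View pics/s8.png

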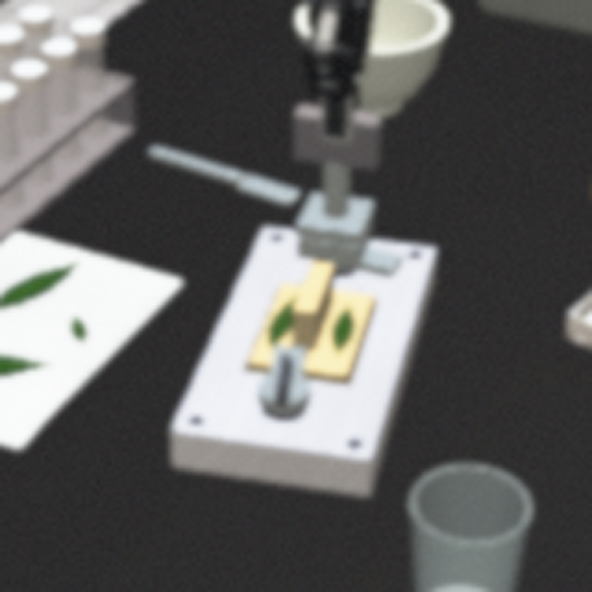

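The right dog (tip at about (268,145) in the wrist view) now lies almost across the mould, trailing the key slightly because of the slot slack. I'll push a bit further.

send_rows(
  motion=[
    [0, [0, 0, 0], -0.05],
    [0, [0, 0, 0], -0.03],
    [0, [0, 0, 0], 0],
    [0, [0, 0, 0], 0],
  ],
)

```text
t: 8.47
tool_pos: [577.3, -100.4, 139.2]
tcp_rot: [-1.556, -0.245, 0.244]
ft_force: [1.1, 5.5, -2.8]
finger_gap: 12.7
```

Run:
```python
from h import *
goto([577.5,-100.7,139],21.8); print(sense()["ft_torque"])
p=camera_params("wrist"); im,d=camera("wrist"); cv2.imwrite("pics/w9.png",im[:,:,::-1])
P=cloud(p,d)
m=np.zeros(d.shape,bool); m[120:164,240:300]=1; m&=(P[...,2]>41)&(P[...,2]<52)
q=P[m][:,:2].astype(np.float32); r=cv2.minAreaRect(q); print(r, q.mean(0)); c=q.mean(0)-[577.5,-100.7]; print(np.degrees(np.arctan2(c[1],c[0])), "screw angle", np.degrees(np.arctan2(c[1],c[0]))-104)
```

```text
pos [ 577.3 -100.4  139.2] yaw 107.86 tilt 0.04 gap 12.7 t 8.47 j [-0.4   0.06 -0.11  1.4   0.   -0.71] F [ 1.1  5.5 -2.8]
shift (at present axes) [ 0.1  0.2 -0.4] twist 1.502 deg 86.1
[ 1.50858863 -0.27460436 -0.1367275 ]
((545.659912109375, -105.73451232910156), (27.240346908569336, 21.97734832763672), 8.580110549926758) [ 544.77264 -106.14205]
-170.55898440359263 screw angle -274.5589844035926
```

View pics/w9.png

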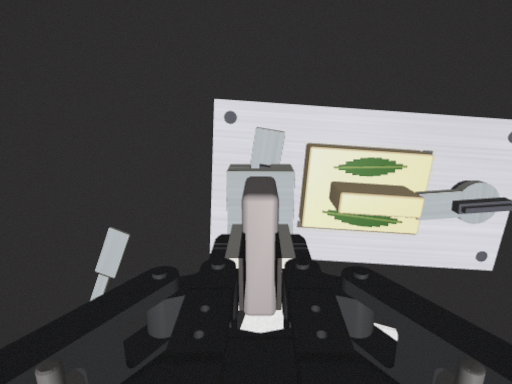

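The right screw reads about 85° (1.49 rad), so it's at its stop. I'll back off the slack, lift, and turn back toward the left screw.

send_rows(
  motion=[
    [0, [0, 0, 0], 0.08],
    [0, [0, 0, 0], 0.07],
    [0, [0, 0, 0], 0],
    [0, [0, -10, 0], 0],
    [0, [0, -15, 0], 0],
  ],
)

```text
t: 8.93
tool_pos: [576.2, -100.8, 163.3]
tcp_rot: [-1.567, -0.128, 0.132]
ft_force: [-0.5, -0.2, -3.4]
finger_gap: 12.7
```

send_rows(
  motion=[
    [0, [0, -30, 0], 0],
    [0, [0, -35, 0], 0],
    [0, [0, 0, 0], 0.12],
    [0, [0, 0, 0], 0.12],
    [0, [0, 0, 0], 0.12],
  ],
)

```text
t: 9.35
tool_pos: [577.7, -101.4, 230.9]
tcp_rot: [-1.567, 0.156, -0.159]
ft_force: [-0.3, -0.7, -3.3]
finger_gap: 12.8
```

send_rows(
  motion=[
    [0, [0, 0, 0], 0.12],
    [0, [0, 0, 0], 0.12],
    [0, [0, 0, 0], 0.12],
    [0, [0, 0, 0], 0.12],
    [0, [0, 0, 0], 0.12],
  ],
)

```text
t: 9.77
tool_pos: [577.2, -101.2, 230.0]
tcp_rot: [-1.48, 0.625, -0.626]
ft_force: [0.1, 0.1, -3.8]
finger_gap: 12.7
```

send_rows(
  motion=[
    [0, [0, 0, 0], 0.12],
    [0, [0, 0, 0], 0.12],
    [0, [0, 0, 0], 0.12],
    [0, [0, 0, 0], 0],
    [0, [0, 0, 0], 0],
  ],
)

```text
t: 10.18
tool_pos: [577.3, -101.1, 229.7]
tcp_rot: [-1.379, 0.894, -0.895]
ft_force: [0.2, -0.0, -3.2]
finger_gap: 12.5
```

Run:
```python
from h import *
goto([557,-18,230],21.8)
```

```text
pos [ 577.3 -101.1  229.7] yaw 24.04 tilt 0.05 gap 12.5 t 10.18 j [-0.4   0.06  0.05  1.56 -0.    0.76] F [ 0.2 -0.  -3.2]
shift (at present axes) [-84.1  -0.3  15.3] twist 0.039 deg 2.2
```

send_rows(
  motion=[
    [0, [-28, 0, 5.1], 0],
    [0, [-28, 0, 5.1], 0],
    [0, [-28, 0, 5.1], 0],
    [0, [0, 0, 0], 0],
    [0, [0, 0, 0], 0],
  ],
)

```text
t: 10.6
tool_pos: [557.3, -16.7, 229.7]
tcp_rot: [-1.38, 0.893, -0.894]
ft_force: [-0.4, 0.4, -2.6]
finger_gap: 12.7
```

Run:
```python
from h import *
goto([536.4,64.3,230],21.8)
p=camera_params("wrist"); im,d=camera("wrist"); cv2.imwrite("pics/w10.png",im[:,:,::-1])
im=im[:,:,::-1]; P=cloud(p,d); Z=P[...,2]
uv=proj(p,[[536.4,64.3,58]])[0]; print(uv)
def rect(mask,name,z):
    n,l,s,c=cv2.connectedComponentsWithStats(mask.astype(np.uint8)); k=1+np.argmax(s[1:,4])
    v,u=np.where(l==k); pts=np.array([onplane(p,a,b,z)[:2] for a,b in zip(u,v)],np.float32)
    vx=cv2.fitLine(pts,cv2.DIST_L2,0,.01,.01).ravel()
    print(name,s[k],[np.round(x,1) for x in cv2.minAreaRect(pts)],np.median(Z[l==k]).round(1),"mean",pts.mean(0).round(1),"dir",np.degrees(np.arctan2(vx[1],vx[0])).round(1))
o=np.zeros(Z.shape,bool); a,b=uv.astype(int); o[b-30:b+30,a-25:a+25]=1
rect(o&(Z>54)&(Z<66),"tongue",59)
```

```text
pos [557.3 -16.7 229.7] yaw 24.14 tilt 0.05 gap 12.7 t 10.6 j [-0.26 -0.03 -0.04  1.56 -0.    0.89] F [-0.4  0.4 -2.6]
shift (at present axes) [-82.5  -0.4  14.1] twist 0.041 deg 2.3
[274.33004981  80.98792858]
tongue [270  59  10  44 341] [array([536.2,  64.3]), array([ 7.9, 38.6]), np.float64(21.9)] 58.1 mean [535.9  65. ] dir -67.9
```

View pics/w10.png

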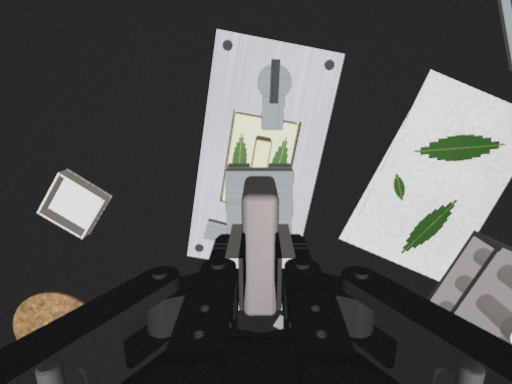

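The left tongue is at (274,82), giving (536.2, 64.5) with a heading of 112°. I'll line up and descend.

send_rows(
  motion=[
    [0, [-27.5, 0, 4.7], 0],
    [0, [-27.5, 0, 4.7], 0],
    [0, [-27.5, 0, 4.7], 0],
    [0, [0, 0, 0], 0.037],
    [0, [0, 0, 0], 0],
  ],
)

```text
t: 11.07
tool_pos: [537.2, 63.6, 229.3]
tcp_rot: [-1.365, 0.925, -0.926]
ft_force: [0.1, -0.3, -3.7]
finger_gap: 13.0
```

send_rows(
  motion=[
    [0, [0, 30, 0], 0],
    [0, [0, 30, 0], 0],
    [0, [0, 6, 0], 0],
    [0, [0, 0, 0], 0],
    [0, [0, 0, 0], 0],
  ],
)

```text
t: 11.48
tool_pos: [537.4, 62.6, 164.0]
tcp_rot: [-1.365, 0.926, -0.927]
ft_force: [0.2, 1.2, -3.0]
finger_gap: 12.5
```

Run:
```python
from h import *
goto([536.2,64.5,139],22)
im,d=camera("side"); cv2.imwrite("pics/s11.png",cv2.resize(im[100:260,180:340,::-1],None,fx=3.7,fy=3.7,interpolation=cv2.INTER_CUBIC))
```

```text
pos [537.4  62.6 164. ] yaw 21.65 tilt 0.02 gap 12.5 t 11.48 j [-0.13 -0.08 -0.21  1.44 -0.    1.07] F [ 0.2  1.2 -3. ]
shift (at present axes) [-2.2 25.  -0.4] twist -0.006 deg -0.3
```

View pics/s11.png

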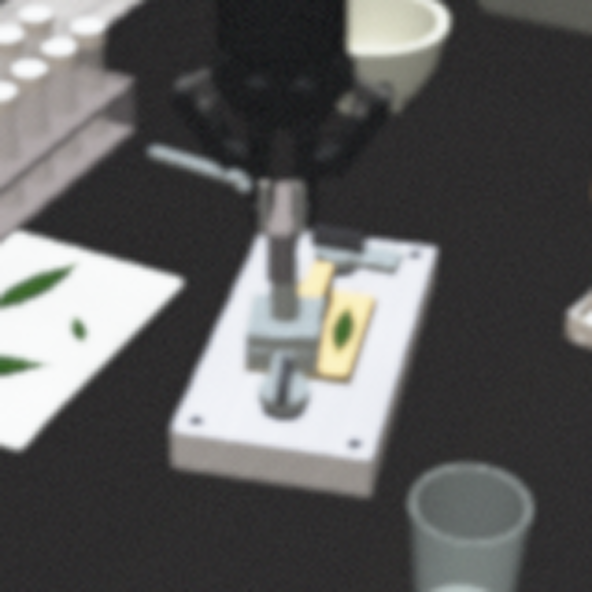

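The key stands over the left tongue (285,380). I'll shift it 2 mm along the slot and lower it.

send_rows(
  motion=[
    [0, [-2.2, 9, -0.4], 0],
    [0, [0, 8, 0], 0],
    [0, [0, 8, 0], 0],
    [0, [0, 0, 0], 0],
    [0, [0, 0, 0], 0],
  ],
)

```text
t: 11.95
tool_pos: [535.8, 65.4, 137.8]
tcp_rot: [-1.365, 0.926, -0.926]
ft_force: [-0.3, 0.0, -4.5]
finger_gap: 12.6
```

Run:
```python
from h import *
goto([536.2,64.5,139],22)
im,d=camera("side"); cv2.imwrite("pics/s12.png",cv2.resize(im[100:260,180:340,::-1],None,fx=3.7,fy=3.7,interpolation=cv2.INTER_CUBIC))
```

```text
pos [535.8  65.4 137.8] yaw 21.67 tilt 0.01 gap 12.6 t 11.95 j [-0.12 -0.08 -0.25  1.4  -0.    1.07] F [-0.3  0.  -4.5]
shift (at present axes) [ 1.  -1.2  0. ] twist -0.006 deg -0.3
```

View pics/s12.png

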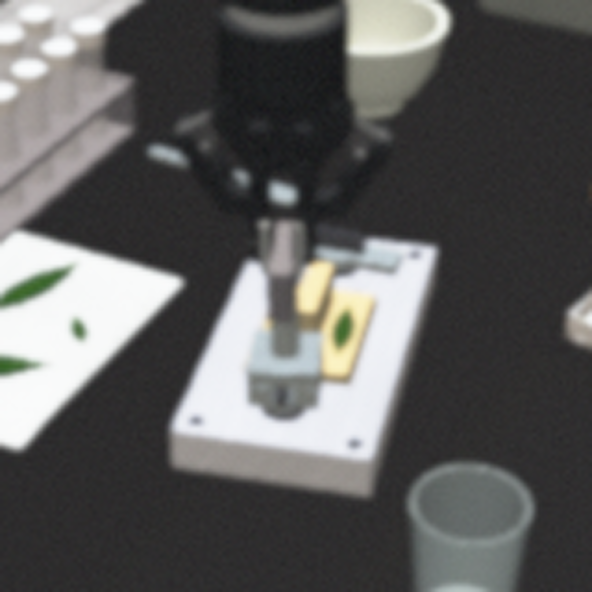

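The key is seated, and the tongue shows in the slot at (283,395). I'll turn it.

send_rows(
  motion=[
    [0, [1, -1, 0], -0.08],
    [0, [0, 0, 0], -0.08],
    [0, [0, 0, 0], -0.08],
    [0, [0, 0, 0], -0.08],
    [0, [0, 0, 0], -0.08],
  ],
)

```text
t: 12.42
tool_pos: [536.6, 64.7, 138.8]
tcp_rot: [-1.481, 0.616, -0.617]
ft_force: [2.5, 1.0, -4.4]
finger_gap: 13.2
```

send_rows(
  motion=[
    [0, [0, 0, 0], -0.09],
    [0, [0, 0, 0], -0.09],
    [0, [0, 0, 0], -0.09],
    [0, [0, 0, 0], -0.09],
    [0, [0, 0, 0], -0.09],
  ],
)

```text
t: 12.83
tool_pos: [536.5, 64.9, 138.8]
tcp_rot: [-1.553, 0.265, -0.266]
ft_force: [1.6, 2.6, -3.2]
finger_gap: 12.5
```

send_rows(
  motion=[
    [0, [0, 0, 0], -0.09],
    [0, [0, 0, 0], -0.09],
    [0, [0, 0, 0], -0.09],
    [0, [0, 0, 0], -0.09],
    [0, [0, 0, 0], -0.09],
  ],
)

```text
t: 13.25
tool_pos: [536.4, 65.0, 138.8]
tcp_rot: [-1.568, -0.088, 0.088]
ft_force: [1.6, 2.6, -3.4]
finger_gap: 12.6
```

send_rows(
  motion=[
    [0, [0, 0, 0], -0.08],
    [0, [0, 0, 0], -0.07],
    [0, [0, 0, 0], -0.04],
    [0, [0, 0, 0], 0],
    [0, [0, 0, 0], 0],
  ],
)

```text
t: 13.67
tool_pos: [536.1, 64.9, 138.8]
tcp_rot: [-1.557, -0.232, 0.232]
ft_force: [1.5, 3.5, -3.5]
finger_gap: 12.6
```

Run:
```python
from h import *
goto([536.2,64.5,139],108); print(sense()["ft_torque"])
im,d=camera("wrist"); cv2.imwrite("pics/w13.png",im[:,:,::-1])
im,d=camera("side"); cv2.imwrite("pics/s13.png",cv2.resize(im[100:260,180:340,::-1],None,fx=3.7,fy=3.7,interpolation=cv2.INTER_CUBIC))
```

```text
pos [536.1  64.9 138.8] yaw 106.96 tilt 0.05 gap 12.6 t 13.67 j [-0.12 -0.08 -0.25  1.4   0.   -0.42] F [ 1.5  3.5 -3.5]
shift (at present axes) [-0.1 -0.2 -0.4] twist -0.018 deg -1.0
[ 1.0517537  -0.29244805 -0.0785878 ]
```

View pics/w13.png

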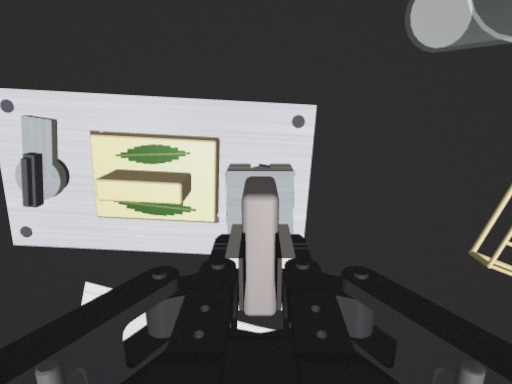

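View pics/s13.png

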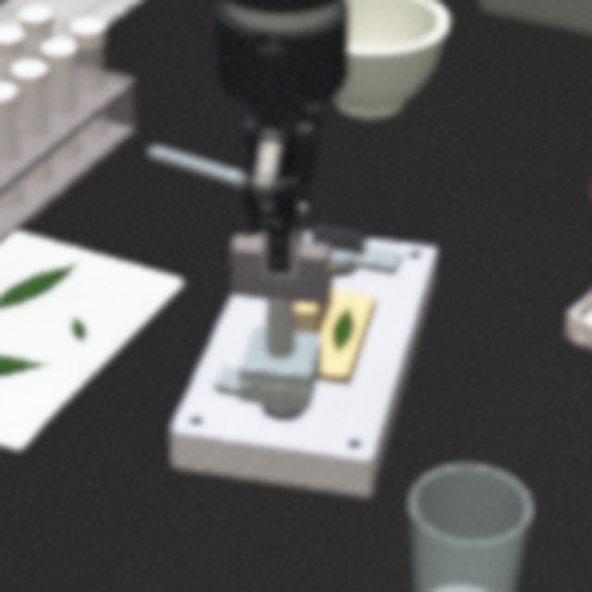

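The left dog now lies across the mould at (225,380) in the side crop, and the right one stayed put. I'll nudge it further, back off, and lift.

send_rows(
  motion=[
    [0, [0, 0, 0], -0.03],
    [0, [0, 0, 0], -0.02],
    [0, [0, 0, 0], 0],
    [0, [0, 0, 0], 0],
  ],
)

```text
t: 14.1
tool_pos: [536.1, 64.7, 138.9]
tcp_rot: [-1.553, -0.272, 0.272]
ft_force: [0.1, 5.0, -4.8]
finger_gap: 12.9
```

Run:
```python
from h import *
goto([536.2,64.5,139],108); print(sense()["ft_torque"])
```

```text
pos [536.1  64.7 138.9] yaw 109.85 tilt 0.03 gap 12.9 t 14.1 j [-0.12 -0.08 -0.25  1.4   0.   -0.47] F [ 0.1  5.  -4.8]
shift (at present axes) [ 0.  -0.1 -0.2] twist 0.032 deg 1.8
[ 1.48655    -0.21791197 -0.12785001]
```

send_rows(
  motion=[
    [0, [0, 0, 0], 0.08],
    [0, [0, 0, 0], 0.08],
    [0, [0, 0, 0], 0],
    [0, [0, -10, 0], 0],
    [0, [0, -15, 0], 0],
  ],
)

```text
t: 14.52
tool_pos: [535.2, 64.1, 163.5]
tcp_rot: [-1.566, -0.147, 0.151]
ft_force: [-0.4, 0.8, -3.6]
finger_gap: 13.0
```

send_rows(
  motion=[
    [0, [0, -30, 0], 0],
    [0, [0, -35, 0], 0],
    [0, [0, 0, 0], 0.12],
    [0, [0, 0, 0], 0.12],
    [0, [0, 0, 0], 0.12],
  ],
)

```text
t: 14.93
tool_pos: [536.7, 64.0, 230.9]
tcp_rot: [-1.567, 0.137, -0.14]
ft_force: [0.1, 0.2, -3.2]
finger_gap: 12.6
```

send_rows(
  motion=[
    [0, [0, 0, 0], 0.12],
    [0, [0, 0, 0], 0.12],
    [0, [0, 0, 0], 0.12],
    [0, [0, 0, 0], 0.12],
    [0, [0, 0, 0], 0.12],
  ],
)

```text
t: 15.35
tool_pos: [536.3, 64.0, 230.0]
tcp_rot: [-1.485, 0.606, -0.608]
ft_force: [0.1, -0.0, -3.4]
finger_gap: 12.8
```

Run:
```python
from h import *
goto([402,-348,230],5); goto([402,-348,230],-84.5)
```

```text
pos [536.3  64.  230. ] yaw 45.52 tilt 0.07 gap 12.8 t 15.35 j [-0.12 -0.08 -0.09  1.56 -0.    0.65] F [ 0.1 -0.  -3.4]
shift (at present axes) [ 192.9    0.4 -388.1] twist 0.707 deg 40.5
pos [536.3  64.  230. ] yaw 45.52 tilt 0.07 gap 12.8 t 15.35 j [-0.12 -0.08 -0.09  1.56 -0.    0.65] F [ 0.1 -0.  -3.4]
shift (at present axes) [ 192.9    0.4 -388.1] twist 2.269 deg 130.0
```

send_rows(
  motion=[
    [0, [16, 0, -32.3], 0],
    [0, [16, 0, -32.3], 0],
    [0, [16, 0, -32.3], 0],
    [0, [16, 0, -32.3], 0],
    [0, [16, 0, -32.3], 0],
  ],
)

```text
t: 15.77
tool_pos: [479.9, -108.7, 230.2]
tcp_rot: [-1.487, 0.601, -0.603]
ft_force: [0.9, -1.5, -3.3]
finger_gap: 12.8
```

send_rows(
  motion=[
    [0, [16, 0, -32.3], 0],
    [0, [16, 0, -32.3], 0],
    [0, [16, 0, -32.3], 0],
    [0, [16, 0, -32.3], 0],
    [0, [16, 0, -32.3], 0],
  ],
)

```text
t: 16.18
tool_pos: [424.2, -280.5, 230.2]
tcp_rot: [-1.487, 0.602, -0.603]
ft_force: [0.5, 0.2, -3.8]
finger_gap: 12.6
```

send_rows(
  motion=[
    [0, [16, 0, -32.3], 0],
    [0, [16, 0, -32.3], 0],
    [0, [0, 30, 0], 0],
    [0, [0, 30, 0], 0],
    [0, [0, 0, 0], 0],
  ],
)

```text
t: 16.6
tool_pos: [400.8, -345.6, 164.0]
tcp_rot: [-1.481, 0.609, -0.598]
ft_force: [-0.8, 0.2, -4.5]
finger_gap: 13.0
```

Run:
```python
from h import *
goto([402,-348,97],45.5)
im,d=camera("top"); cv2.imwrite("pics/t14.png",cv2.resize(im[140:290,200:440,::-1],None,fx=3.3,fy=3.3,interpolation=cv2.INTER_CUBIC))
im,d=camera("wrist"); cv2.imwrite("pics/w14.png",im[:,:,::-1])
```

```text
pos [ 400.8 -345.6  164. ] yaw 45.75 tilt 0.45 gap 13.0 t 16.6 j [-0.96 -0.1  -0.23  1.45 -0.   -0.19] F [-0.8  0.2 -4.5]
shift (at present axes) [ 3.1 67.  -0.9] twist 0.004 deg 0.3
```

View pics/t14.png

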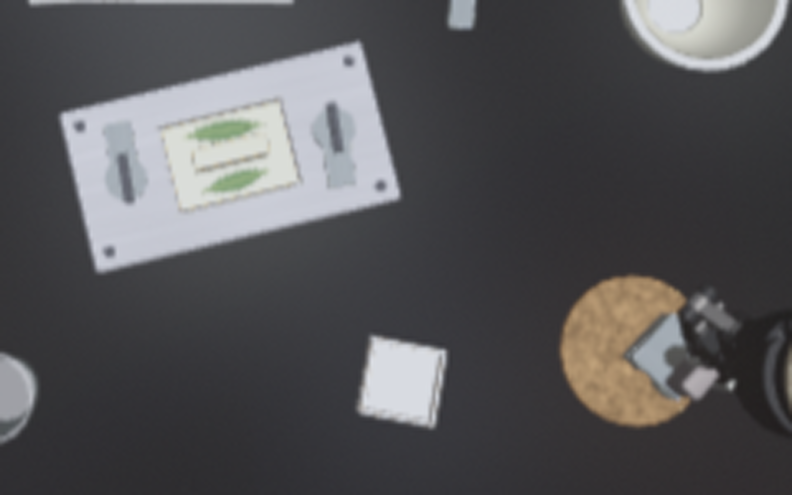

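View pics/w14.png

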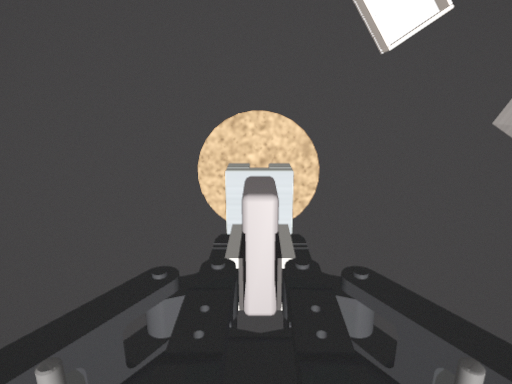

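Both dogs lie across the mould and clear of the casting: the left tongue is at (125,178) and the right at (335,128). The key is above the pad, so I'll lower it.

send_rows(
  motion=[
    [0, [3, 25, -0.9], 0],
    [0, [0, 20, 0], 0],
    [0, [0, 12, 0], 0],
    [0, [0, 6, 0], 0],
    [0, [0, 0, 0], 0],
  ],
)

```text
t: 17.12
tool_pos: [404.7, -349.6, 106.4]
tcp_rot: [-1.485, 0.604, -0.603]
ft_force: [0.5, 1.4, -3.1]
finger_gap: 12.5
```

send_rows(
  motion=[
    [0, [0, 2, 0], 0],
    [0, [0, 0, 0], 0],
    [0, [0, 0, 0], 0],
  ],
)

```text
t: 17.37
tool_pos: [405.0, -350.4, 105.4]
tcp_rot: [-1.486, 0.603, -0.605]
ft_force: [1.7, 0.3, -3.1]
finger_gap: 12.6
```

Run:
```python
from h import *
goto([402,-348,97],45.5)
```

```text
pos [ 405.  -350.4  105.4] yaw 45.73 tilt 0.1 gap 12.6 t 17.37 j [-0.96 -0.08 -0.32  1.33 -0.   -0.18] F [ 1.7  0.3 -3.1]
shift (at present axes) [-3.8  8.3 -0.4] twist 0.004 deg 0.2
```

send_rows(
  motion=[
    [0, [-3, 4, 0], 0],
    [0, [0, 2, 0], 0],
    [0, [0, 1, 0], 0],
    [0, [0, 0, 0], 0],
    [0, [0, 0, 0], 0],
  ],
)

```text
t: 17.78
tool_pos: [402.4, -347.7, 97.1]
tcp_rot: [-1.485, 0.604, -0.604]
ft_force: [-0.1, 0.1, -3.6]
finger_gap: 12.7
```

send_rows(
  motion=[
    [0, [0, 1, 0], 0],
    [0, [0, 0, 0], 0],
    [0, [0, 0, 0], 0],
  ],
)

```text
t: 18.03
tool_pos: [402.6, -348.1, 96.7]
tcp_rot: [-1.486, 0.604, -0.605]
ft_force: [-0.7, 1.1, 3.9]
finger_gap: 12.5
```

The key touched the pad: the force went from -3.6 to +3.9 N. I'll open.

send_rows(
  motion=[
    [0.6, [0, 0, 0], 0],
    [0.6, [0, 0, 0], 0],
    [0.6, [0, 0, 0], 0],
    [1, [0, 0, 0], 0],
    [1, [0, 0, 0], 0],
  ],
)

```text
t: 18.45
tool_pos: [402.5, -347.8, 96.1]
tcp_rot: [-1.485, 0.604, -0.604]
ft_force: [-0.3, 0.3, 0.3]
finger_gap: 72.4
```

send_rows(
  motion=[
    [1, [0, 0, 0], 0],
    [1, [0, 0, 0], 0],
    [1, [0, -15, 0], 0],
    [1, [0, -30, 0], 0],
    [1, [0, -35, 0], 0],
  ],
)

```text
t: 18.87
tool_pos: [401.6, -346.5, 175.1]
tcp_rot: [-1.483, 0.607, -0.601]
ft_force: [0.1, -0.8, 0.1]
finger_gap: 85.6
```

send_rows(
  motion=[
    [1, [0, -35, 0], 0],
    [1, [0, -20, 0], 0],
    [1, [0, 0, 0], 0],
  ],
)

```text
t: 19.12
tool_pos: [403.6, -349.4, 236.6]
tcp_rot: [-1.489, 0.599, -0.61]
ft_force: [1.0, -0.3, 0.3]
finger_gap: 85.3
```

Run:
```python
from h import *
goto([556.5,-18.2,230],14); goto([556.5,-18.2,230],-166)
p=camera_params("wrist"); im,d=camera("wrist"); cv2.imwrite("pics/w15.png",im[:,:,::-1])
P=cloud(p,d); Z=P[...,2]; m=(Z>100)&(Z<120)&(np.hypot(P[...,0]-402,P[...,1]+348)<50)
v,u=np.where(m); q=np.array([onplane(p,a,b,113)[:2] for a,b in zip(u,v)],np.float32); print(cv2.minAreaRect(q),np.median(Z[m]))
```

```text
pos [ 403.6 -349.4  236.6] yaw 45.72 tilt 0.43 gap 85.3 t 19.12 j [-0.96 -0.11 -0.1   1.57 -0.   -0.19] F [ 1.  -0.3  0.3]
shift (at present axes) [-121.8    5.2  343.9] twist 0.554 deg 31.7
pos [ 403.6 -349.4  236.6] yaw 45.72 tilt 0.43 gap 85.3 t 19.12 j [-0.96 -0.11 -0.1   1.57 -0.   -0.19] F [ 1.  -0.3  0.3]
shift (at present axes) [-121.8    5.2  343.9] twist -2.588 deg -148.3
((402.75848388671875, -349.6555480957031), (15.679910659790039, 60.26897048950195), 45.25397872924805) 112.52015910039495
```

View pics/w15.png

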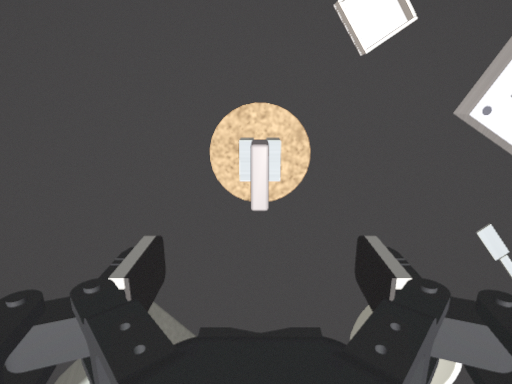

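The key stands on the pad (foot at about (260,160), handle top at z 112.5) at (403,-350), within 2 mm of the pad's centre. Next is the casting.

send_rows(
  motion=[
    [1, [-12.2, 0.5, 34.4], 0],
    [1, [-12.2, 0.5, 34.4], 0],
    [1, [-12.2, 0.5, 34.4], 0],
    [1, [-12.2, 0.5, 34.4], 0],
    [1, [-12.2, 0.5, 34.4], 0],
  ],
)

```text
t: 19.58
tool_pos: [478.8, -180.2, 227.1]
tcp_rot: [-1.485, 0.606, -0.603]
ft_force: [0.6, -0.7, -0.2]
finger_gap: 85.7
```

send_rows(
  motion=[
    [1, [-12.2, 0.5, 34.4], 0],
    [1, [-12.2, 0.5, 34.4], 0],
    [1, [-12.2, 0.5, 34.4], 0],
    [1, [-12.2, 0.5, 34.4], 0],
    [1, [-12.2, 0.5, 34.4], 0],
  ],
)

```text
t: 20.0
tool_pos: [555.2, -14.2, 224.6]
tcp_rot: [-1.485, 0.605, -0.603]
ft_force: [0.4, -1.2, 0.1]
finger_gap: 85.1
```

send_rows(
  motion=[
    [1, [0, 0, 0], 0.11],
    [1, [0, 0, 0], 0.11],
    [1, [0, 0, 0], 0.11],
    [1, [0, 0, 0], 0.11],
    [1, [0, 0, 0], 0.11],
  ],
)

```text
t: 20.42
tool_pos: [554.7, -15.9, 224.4]
tcp_rot: [-1.315, 1.03, -1.027]
ft_force: [-0.7, -0.2, -0.3]
finger_gap: 85.5
```

send_rows(
  motion=[
    [1, [0, 0, 0], 0],
    [1, [0, 0, 0], 0],
  ],
)

```text
t: 20.58
tool_pos: [554.8, -16.2, 224.9]
tcp_rot: [-1.318, 1.023, -1.021]
ft_force: [-0.4, 0.6, -0.3]
finger_gap: 85.4
```

Run:
```python
from h import *
p=camera_params("wrist"); im,d=camera("wrist"); cv2.imwrite("pics/w16.png",im[:,:,::-1])
P=cloud(p,d); Z=P[...,2]; m=(Z>64)&(Z<76)&(np.hypot(P[...,0]-556,P[...,1]+18)<45)
v,u=np.where(m); q=np.array([onplane(p,a,b,70)[:2] for a,b in zip(u,v)],np.float32); r=cv2.minAreaRect(q); print(r,np.median(Z[m]),len(q))
m=(Z>54)&(Z<64)
for c in([536.2,64.5],[577.5,-100.7]):
    k=m&(np.hypot(P[...,0]-c[0],P[...,1]-c[1])<28); v,u=np.where(k)
    q=np.array([onplane(p,a,b,59)[:2] for a,b in zip(u,v)],np.float32)
    if len(q)>50: print("tongue",cv2.minAreaRect(q),np.median(Z[k]))
goto([r[0][0],r[0][1],60],14)
```

```text
((556.5026245117188, -17.053306579589844), (15.257070541381836, 59.88436508178711), 14.089751243591309) 69.67930218546272 1002
tongue ((536.494873046875, 64.30250549316406), (39.20956039428711, 7.93925666809082), 10.207895278930664) 58.425024281601395
tongue ((576.9267578125, -98.33086395263672), (39.373844146728516, 9.049942970275879), 8.632407188415527) 58.29966030277686
pos [554.9 -16.2 225.2] yaw 14.43 tilt 0.07 gap 85.5 t 20.63 j [-0.26 -0.03 -0.05  1.55 -0.    1.05] F [1.1 0.3 0.3]
shift (at present axes) [  1.3 165.2   1.5] twist 0.007 deg 0.4
```

View pics/w16.png

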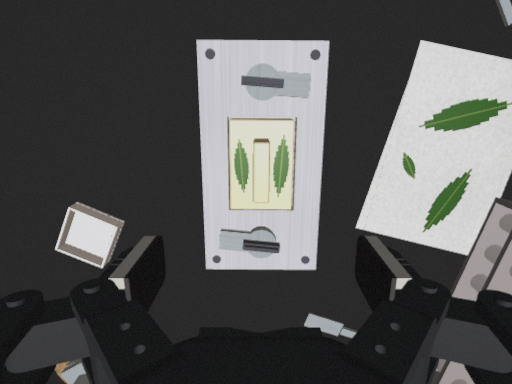

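The rib is at (262,170), centred at (556.5,-17.5) with a heading of 14°. Both tongues read about 1.48–1.50 rad. I'll descend on the rib.

send_rows(
  motion=[
    [1, [1, 38, 1.5], 0],
    [1, [0, 38, 0], 0],
    [1, [0, 38, 0], 0],
    [1, [0, 30, 0], 0],
    [1, [0, 10, 0], 0],
  ],
)

```text
t: 21.05
tool_pos: [553.7, -16.1, 66.5]
tcp_rot: [-1.32, 1.028, -1.017]
ft_force: [-0.0, 0.6, -0.2]
finger_gap: 85.4
```

send_rows(
  motion=[
    [1, [0, 0, 0], 0],
    [1, [0, 0, 0], 0],
    [1, [0, 0, 0], 0],
  ],
)

```text
t: 21.3
tool_pos: [558.5, -17.3, 74.6]
tcp_rot: [-1.315, 1.021, -1.026]
ft_force: [0.7, -1.2, 0.5]
finger_gap: 85.6
```

Run:
```python
from h import *
goto([556.5,-17.5,60],14)
```

```text
pos [558.5 -17.3  74.6] yaw 14.26 tilt 0.19 gap 85.6 t 21.3 j [-0.27  0.01 -0.29  1.27 -0.    1.06] F [ 0.7 -1.2  0.5]
shift (at present axes) [-0.3 14.6 -2. ] twist 0.004 deg 0.3
```

send_rows(
  motion=[
    [1, [0, 0, -1], 0],
    [1, [0, 0, 0], 0],
    [1, [0, 0, 0], 0],
  ],
)

```text
t: 21.55
tool_pos: [556.8, -17.4, 73.4]
tcp_rot: [-1.316, 1.023, -1.026]
ft_force: [-0.4, 0.3, 0.4]
finger_gap: 85.3
```

send_rows(
  motion=[
    [1, [0, 7, 0], 0],
    [1, [0, 5, 0], 0],
    [1, [0, 2, 0], 0],
    [1, [0, 0, 0], 0],
    [1, [0, 0, 0], 0],
  ],
)

```text
t: 21.97
tool_pos: [555.7, -17.1, 57.7]
tcp_rot: [-1.317, 1.025, -1.024]
ft_force: [0.1, 0.4, -0.5]
finger_gap: 85.5
```

send_rows(
  motion=[
    [0, [0, 0, 0], 0],
    [0, [0, 0, 0], 0],
    [0, [0, 0, 0], 0],
    [0, [0, 0, 0], 0],
    [0, [0, 0, 0], 0],
  ],
  squeeze=50,
)

```text
t: 22.38
tool_pos: [556.1, -17.2, 58.2]
tcp_rot: [-1.316, 1.024, -1.025]
ft_force: [-0.1, -0.6, -0.1]
finger_gap: 25.5
```

send_rows(
  motion=[
    [0, [0, 0, 0], 0],
    [0, [0, 0, 0], 0],
    [0, [0, 0, 0], 0],
    [0, [0, 0, 0], 0],
    [0, [0, 0, 0], 0],
  ],
)

```text
t: 22.8
tool_pos: [556.2, -17.2, 58.4]
tcp_rot: [-1.316, 1.024, -1.025]
ft_force: [0.6, 0.1, 3.3]
finger_gap: 14.4
```

Run:
```python
from h import *
goto([556.5,-17.5,60],14)
im,d=camera("wrist"); cv2.imwrite("pics/w17.png",im[:,:,::-1])
```

```text
pos [556.2 -17.2  58.4] yaw 14.21 tilt 0.03 gap 14.4 t 22.8 j [-0.27  0.01 -0.31  1.25 -0.    1.06] F [0.6 0.1 3.3]
shift (at present axes) [ 0.3 -1.6  0.2] twist 0.004 deg 0.2
```

View pics/w17.png

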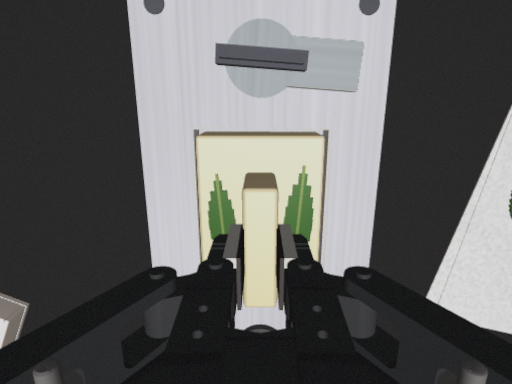

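The rib is gripped between the pads (240–285). I'll lift straight up.

send_rows(
  motion=[
    [0, [0, -5, 0], 0],
    [0, [0, -10, 0], 0],
    [0, [0, -15, 0], 0],
    [0, [0, -20, 0], 0],
    [0, [0, -25, 0], 0],
  ],
  squeeze=60,
)

```text
t: 23.27
tool_pos: [554.8, -16.8, 132.9]
tcp_rot: [-1.318, 1.027, -1.023]
ft_force: [0.7, 0.1, -1.8]
finger_gap: 14.2
```

send_rows(
  motion=[
    [0, [0, -30, 0], 0],
    [0, [0, -30, 0], 0],
    [0, [0, -25, 0], 0],
    [0, [0, 0, 0], 0],
    [0, [0, 0, 0], 0],
  ],
)

```text
t: 23.68
tool_pos: [556.8, -17.3, 219.9]
tcp_rot: [-1.315, 1.022, -1.027]
ft_force: [0.1, 0.4, -2.8]
finger_gap: 14.2
```

Run:
```python
from h import *
goto([456,362,215],14)
im,d=camera("wrist"); cv2.imwrite("pics/w18.png",im[:,:,::-1])
```

```text
pos [556.8 -17.3 219.9] yaw 14.21 tilt 0.17 gap 14.2 t 23.68 j [-0.27 -0.03 -0.06  1.54 -0.    1.06] F [ 0.1  0.4 -2.8]
shift (at present axes) [-392.5    4.3   -4.6] twist 0.004 deg 0.2
```

View pics/w18.png

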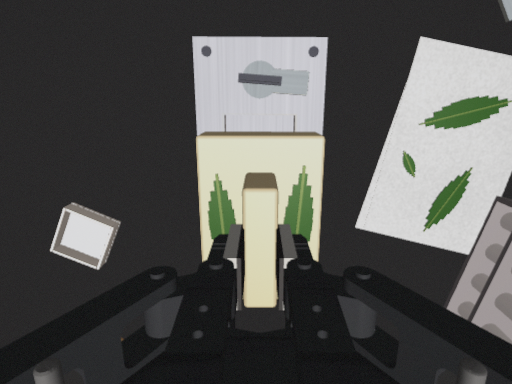

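The casting is out of the mould and level in the grip. I'll carry it to the rack.

send_rows(
  motion=[
    [0, [-15, 0, 0], 0],
    [0, [-30, 0, 0], 0],
    [0, [-32, 0, 0], 0],
    [0, [-32, 0, 0], 0],
    [0, [-32, 0, 0], 0],
  ],
)

```text
t: 24.15
tool_pos: [519.6, 121.4, 216.2]
tcp_rot: [-1.318, 1.027, -1.023]
ft_force: [0.2, 1.0, -2.4]
finger_gap: 14.6
```

send_rows(
  motion=[
    [0, [-32, 0, 0], 0],
    [0, [-32, 0, 0], 0],
    [0, [-32, 0, 0], 0],
    [0, [-32, 0, 0], 0],
    [0, [-30, 0, -2], 0],
  ],
)

```text
t: 24.57
tool_pos: [478.7, 274.2, 216.2]
tcp_rot: [-1.319, 1.026, -1.023]
ft_force: [0.9, 0.5, -1.6]
finger_gap: 14.1
```

send_rows(
  motion=[
    [0, [-15, 0, -2], 0],
    [0, [0, 0, 0], 0],
    [0, [0, 0, 0], 0],
    [0, [0, 0, 0], 0],
  ],
)

```text
t: 24.9
tool_pos: [474.4, 285.9, 216.9]
tcp_rot: [-1.318, 1.025, -1.024]
ft_force: [0.8, -0.1, -1.8]
finger_gap: 14.1
```

Run:
```python
from h import *
goto([456,362,215],14)
p=camera_params("wrist"); print(proj(p,[[456,362,30],[456,442,30]]))
im,d=camera("wrist"); cv2.imwrite("pics/w19.png",im[:,:,::-1])
```

```text
pos [474.4 285.9 216.9] yaw 14.22 tilt 0.11 gap 14.1 t 24.9 j [ 0.31 -0.04 -0.07  1.54 -0.    1.63] F [ 0.8 -0.1 -1.8]
shift (at present axes) [-78.3   1.9   0.8] twist 0.004 deg 0.2
[[260.48986119  86.51064817]
 [281.77761394  -1.26152575]]
```

View pics/w19.png

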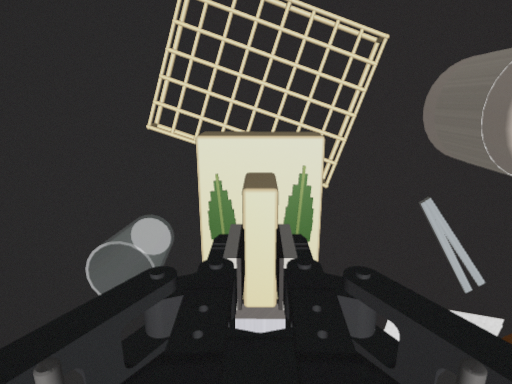

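The rack's visible corners are at (150,127), (327,185) and (387,37), which puts its centre at about (268,82).

Run:
```python
from h import *
p=camera_params("wrist"); 
for c in((150,127),(327,185),(387,37),(268,82)): print(onplane(p,*c,30).round(1))
goto([457,366,215],14.2)
```

```text
[356.5 295.7  30. ]
[550.5 281.4  30. ]
[562.3 434.9  30. ]
[462.6 367.7  30. ]
pos [474.8 285.6 217.2] yaw 14.17 tilt 0.08 gap 14.1 t 24.95 j [ 0.31 -0.04 -0.07  1.54 -0.    1.63] F [ 0.5 -0.  -1.4]
shift (at present axes) [-82.3   2.2   2.4] twist -0.0 deg -0.0
```

send_rows(
  motion=[
    [0, [-25, 0, 1], 0],
    [0, [-30, 0, 1], 0],
    [0, [-26, 0, 1], 0],
    [0, [0, 0, 0], 0.11],
    [0, [0, 0, 0], 0.11],
  ],
)

```text
t: 25.37
tool_pos: [457.9, 365.8, 217.5]
tcp_rot: [-1.221, 1.192, -1.192]
ft_force: [0.4, -0.5, -2.7]
finger_gap: 14.0
```

send_rows(
  motion=[
    [0, [0, 0, 0], 0.1],
    [0, [0, 30, 0], 0],
    [0, [0, 30, 0], 0],
    [0, [0, 0, 0], 0],
    [0, [0, 0, 0], 0],
  ],
)

```text
t: 25.78
tool_pos: [457.2, 364.1, 156.6]
tcp_rot: [-1.178, 1.265, -1.263]
ft_force: [-0.3, -0.6, -1.8]
finger_gap: 14.3
```

send_rows(
  motion=[
    [0, [0, 20, 0], 0],
    [0, [0, 15, 0], 0],
    [0, [0, 0, 0], 0],
    [0, [0, 0, 0], 0],
    [0, [0, 0, 0], 0],
  ],
)

```text
t: 26.2
tool_pos: [459.2, 365.8, 125.4]
tcp_rot: [-1.172, 1.261, -1.263]
ft_force: [-0.4, 0.4, -2.1]
finger_gap: 14.3
```

Run:
```python
from h import *
goto([458,364,76.4],-4.5)
im,d=camera("side"); cv2.imwrite("pics/s20.png",cv2.resize(im[184:384,100:340,::-1],None,fx=3,fy=3,interpolation=cv2.INTER_CUBIC))
```

```text
pos [459.2 365.8 125.4] yaw -4.15 tilt 0.15 gap 14.3 t 26.2 j [ 0.45  0.07 -0.13  1.37 -0.    2.09] F [-0.4  0.4 -2.1]
shift (at present axes) [ 1.9 49.  -1.1] twist 0.006 deg 0.4
```

View pics/s20.png

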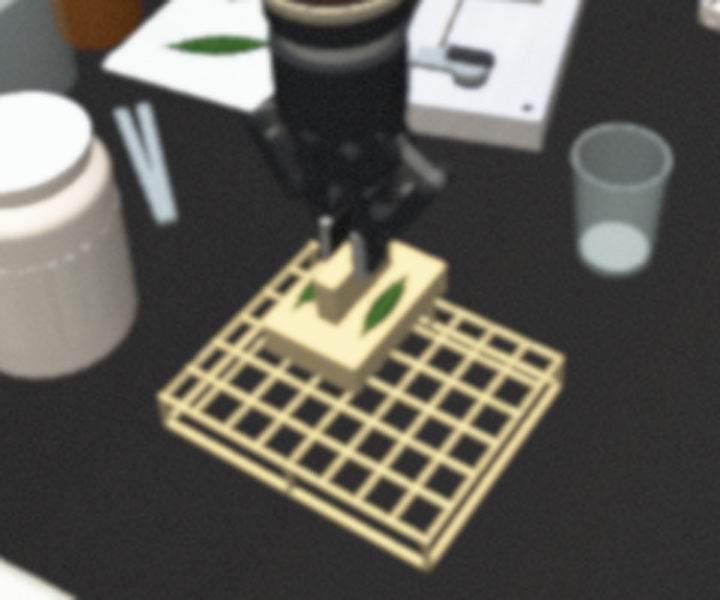

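The casting is level above the middle of the rack, clear of the jar and beaker. I'll lower it.

send_rows(
  motion=[
    [0, [1, 18, -1], 0],
    [0, [0, 14, 0], 0],
    [0, [0, 8, 0], 0],
    [0, [0, 0, 0], 0],
    [0, [0, 0, 0], 0],
  ],
)

```text
t: 26.67
tool_pos: [457.2, 364.7, 83.8]
tcp_rot: [-1.174, 1.262, -1.262]
ft_force: [-0.2, -0.3, -1.8]
finger_gap: 13.8
```

send_rows(
  motion=[
    [0, [0, 3, 0], 0],
    [0, [0, 1, 0], 0],
    [0, [0, 0, 0], 0],
    [0, [0, 0, 0], 0],
  ],
)

```text
t: 27.0
tool_pos: [457.2, 364.7, 79.4]
tcp_rot: [-1.174, 1.262, -1.262]
ft_force: [-0.0, 0.2, -2.0]
finger_gap: 14.2
```

send_rows(
  motion=[
    [0, [0, 1.5, 0], 0],
    [0, [0, 1, 0], 0],
    [0, [0, 0, 0], 0],
    [0, [0, 0, 0], 0],
  ],
)

```text
t: 27.33
tool_pos: [457.0, 364.6, 76.5]
tcp_rot: [-1.174, 1.262, -1.262]
ft_force: [-0.4, -0.2, -2.9]
finger_gap: 14.0
```

send_rows(
  motion=[
    [0, [0, 0.7, 0], 0],
    [0, [0, 0, 0], 0],
    [0, [0, 0, 0], 0],
  ],
)

```text
t: 27.58
tool_pos: [457.0, 364.6, 76.4]
tcp_rot: [-1.174, 1.262, -1.262]
ft_force: [-3.4, -2.5, 4.9]
finger_gap: 14.4
```

The casting touched the rack (+7 N, at the predicted 76.4 mm). I'll release and retreat.

send_rows(
  motion=[
    [0.5, [0, 0, 0], 0],
    [0.5, [0, 0, 0], 0],
    [0.5, [0, 0, 0], 0],
    [1, [0, 0, 0], 0],
    [1, [0, 0, 0], 0],
  ],
  squeeze=20,
)

```text
t: 28.0
tool_pos: [457.0, 364.6, 75.8]
tcp_rot: [-1.174, 1.262, -1.262]
ft_force: [-0.5, -0.3, 0.1]
finger_gap: 65.7
```

send_rows(
  motion=[
    [1, [0, 0, 0], 0],
    [1, [0, 0, 0], 0],
    [1, [0, -12, 0], 0],
    [1, [0, -25, 0], 0],
    [1, [0, -30, 0], 0],
  ],
)

```text
t: 28.42
tool_pos: [455.8, 364.0, 142.6]
tcp_rot: [-1.178, 1.263, -1.262]
ft_force: [0.5, 0.4, 0.4]
finger_gap: 85.8
```

send_rows(
  motion=[
    [1, [0, -35, 0], 0],
    [1, [0, -30, 0], 0],
    [1, [0, 0, 0], 0],
    [1, [0, 0, 0], 0],
    [1, [0, 0, 0], 0],
  ],
)

```text
t: 28.83
tool_pos: [457.0, 364.6, 208.0]
tcp_rot: [-1.174, 1.262, -1.262]
ft_force: [-0.1, -0.9, -0.5]
finger_gap: 85.4
```

Run:
```python
from h import *
goto([458,364,76.4],-4.5)
p=camera_params("wrist"); im,d=camera("wrist"); cv2.imwrite("pics/w21.png",im[:,:,::-1])
P=cloud(p,d); Z=P[...,2]
m=(Z>82)&(Z<94)&(np.hypot(P[...,0]-457,P[...,1]-365)<45); v,u=np.where(m); q=np.array([onplane(p,a,b,88)[:2] for a,b in zip(u,v)],np.float32); print("rib",cv2.minAreaRect(q),np.median(Z[m]))
m=(Z>48)&(Z<60)&(np.hypot(P[...,0]-457,P[...,1]-365)<70); q=P[m]; A=np.c_[q[:,:2]-[457,365],np.ones(len(q))]; print("top plane",np.linalg.lstsq(A,q[:,2],rcond=None)[0])
hsv=cv2.cvtColor(im,cv2.COLOR_RGB2HSV)
im2,d2=camera("top"); cv2.imwrite("pics/t21.png",im2[:,:,::-1]); np.save("pics/t21.npy",d2)
im2,d2=camera("side"); cv2.imwrite("pics/s21.png",im2[:,:,::-1])
```

```text
pos [457.  364.6 208. ] yaw -4.13 tilt 0.01 gap 85.4 t 28.83 j [ 0.45  0.05  0.    1.52 -0.    2.09] F [-0.1 -0.9 -0.5]
shift (at present axes) [  0.5 131.6   1. ] twist 0.007 deg 0.4
rib ((457.9029846191406, 364.93780517578125), (58.81772994995117, 15.155562400817871), 85.46427917480469) 87.68527515952181
top plane [ 3.58139049e-04 -9.05866374e-04  5.39563083e+01]
```

View pics/w21.png

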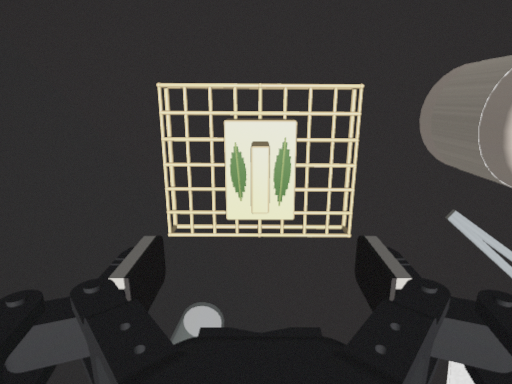

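View pics/t21.png

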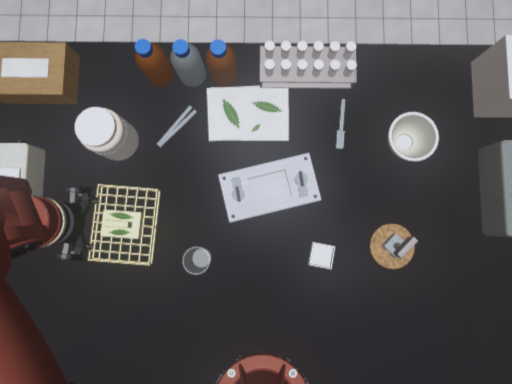

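View pics/s21.png

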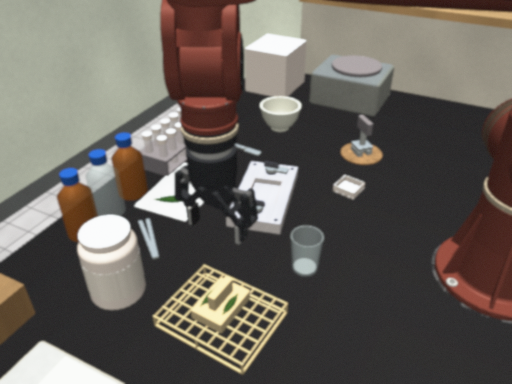

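The casting lies flat, with its top at z 54.0 mm and a tilt under 0.001 rad, centred on the rack at (261,170) in the wrist view. The key stands on the pad at (393,246) in the top view, and the bystanders sit at the same pixels as before. I'll hand in.

Run:
```python
from rig import hand_in
print(hand_in())
```

```text
the job is handed in; nothing more can be done
None
```

I turned both clamp screws to their stops with the key, stood the key back on its pad, and set the casting down flat on the rack. I handed in at about 29 s of the 72 s allowed; no verdict is reported.

- **Screws:** the last tongue measurement gave about 1.50 rad on the left and 1.48 rad on the right. Both dogs lay across the mould, clear of the casting. Only the key turned them.
- **Key:** the handle measured within about 2 mm of the pad's centre, with its top at z 112.5 mm (113 expected), standing upright and released.
- **Casting:** the top is at z 54.0 mm, as expected on the rack, with a tilt under 0.001 rad. It touched down at the predicted height with about 7 N of contact and has been released. My two rack-centre readings disagreed by about 5 mm, so I aimed between them. The casting is within about 4 mm of both, against the 45 mm allowed.
- **Bystanders:** they look unmoved when I compare the first and last top pictures by eye; I didn't measure their shifts.
- **Arm:** the open gripper was above the casting at z 208 mm, reading about 0 N.

None of my other checks failed or disagreed.

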